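# Backlight the frosted label of a glass test slide

## Task

Stand the pen lamp upright, fully home, in the ring of the backlight stand and let go of it. Then pick up the glass slide that has the small corner notch (the notch marks its frosted label end; the plain blank stays where it is) and finish holding it still and level in the gripper, label face up, with the middle of its frosted end straight over the lamp and about 30 mm above it, and its clear end pointing back along the stand's bar. The slide must not touch the lamp, and leave the blank, circuit board, meter and screwdriver where they are; the program ends while the slide is still held.

Things in the scene. Friction and masses are not known exactly. Their poses are not given: they have to be found in the camera images.
- lamp_center (a point): Pen lamp: dark upright cylinder 20 mm in diameter, 85 mm tall, with two thin aluminium bands and a pale lens on top; about 60 g. It starts standing on its foot on the bench. This point is at its centre, half-way up; z points up to the lens. The foot's edge is chamfered 2 mm.
- lamp_foot (a point): Centre of the underside of the pen lamp, 42.5 mm below its centre.
- lamp_top (a point): Centre of the lens on top of the pen lamp, 42.5 mm above its centre.
- stand_ring (a point): Floor of the bore of the backlight stand, on its axis, 12 mm above the bench. The stand is fixed: a steel ring (bore 23 mm, outside 33 mm, rim 28 mm above this point) on a round aluminium foot 60 mm across, 12 mm thick. z is up; the stand's bar runs from the ring to -x. A lamp fully home has its foot on this point and its lens 97 mm above the bench.
- stand_tail (a point): Free end of the stand's flat aluminium bar (26 mm wide, 12 mm thick), on its upper face, 140 mm from the ring's axis in the stand's -x direction.
- slide_center (a point): Centre (half-way through) of the notched glass slide, 80 x 28 x 5 mm, lying label up on one of the pedestals, 57.5 mm above the bench. x runs along its length to the frosted end (last 20 mm, whitish), z out of the label face; the 7 x 7 mm notch is cut from the +x, +y corner. It may point nearly any way. Grip it across its 28 mm width, at the centre or a little to the clear side.
- slide_label (a point): Middle of the frosted label area, on the slide's label face, 30 mm from the slide's centre along +x.
- slide_clear (a point): Point on the slide's label face near its clear end, 30 mm from the slide's centre along -x.
- pedestal0: One of two like pedestals, fixed: a black round foot 52 mm across and 8 mm high, a thin steel stem, and a round rubber cap 25 mm across whose top is 55 mm above the bench. Origin under its centre on the bench. Either pedestal may carry the notched slide; the other carries the blank.
- pedestal1: The other pedestal, same shape and size.
- blank: Plain glass blank, 80 x 28 x 5 mm, all clear, no notch, lying on the other pedestal. Origin at the centre of its underside, x along its length. Leave it alone.
- board: Blue circuit board, 60 x 90 mm, 16 mm high, lying on the bench. Origin at the centre of its underside. Leave it alone.
- meter: Red hand-held multimeter, 85 x 165 x 42 mm, lying on its back. Origin at the centre of its underside. Leave it alone.
- screwdriver: Small black-handled screwdriver, 160 mm long, lying on the bench. Leave it alone.
- stand: The whole backlight stand (foot, bar and ring); origin on the ring's axis at the bench surface, bar to -x.
- lamp: The whole pen lamp; origin at the centre of its underside.
- slide: The whole notched slide, about 28 g; origin at the centre of its underside, axes as at its centre point.
There are look-alikes about, which are no part of the job. What is shaped like the pedestal0 but blue is not meant.

How it is judged (in metres and radians):
On the way:
1. the lamp stands fully home in the ring, let go, while the slide still lies on its pedestal (horizontal distance between lamp_foot and stand_ring below 0.003 m and z of lamp_foot in the frame of stand_ring below 0.004 m and angle between lamp_center's own z axis and vertical below 0.12 rad and contact force between the fingers and lamp below 0.05 N and height (world z) of slide_center below 0.075 m), for 0.2 s.
At the end, for the whole second after the job is handed in: Lamp home in the ring (3 mm, 0.12 rad), let go. Notched slide held by the fingers, clear of lamp and stand, label up within 0.17 rad, frosted middle within 10 mm of the lamp's axis, centre 15 to 50 mm above the lens, clear end over the bar within 14 mm of its centre line (horizontal distance between lamp_foot and stand_ring below 0.003 m and z of lamp_foot in the frame of stand_ring below 0.004 m and angle between lamp_center's own z axis and vertical below 0.12 rad and horizontal distance between slide_label and lamp_top below 0.01 m and z of slide_center in the frame of lamp_top between 0.015 and 0.05 m and angle between slide_center's own z axis and vertical below 0.17 rad and x of slide_clear in the frame of stand_ring below -0.045 m and y of slide_clear in the frame of stand_ring between -0.014 and 0.014 m and contact force between the fingers and slide above 0.5 N and contact force between each of slide, the fingers and lamp below 0.05 N and contact force between slide and stand below 0.05 N); the arm keeps its last pose, push and grip.
It fails at once if the slide touches the lamp (contact force between slide and lamp above 0.5 N).
It fails at once if the blank, board, meter or screwdriver is moved by more than 25 mm (distance of any of blank, board, meter, screwdriver from where it was at the start of the episode above 0.025 m).
It also fails if it takes over 61 s, if anything falls off the work surface, if the arm or the gripper's body presses on something with over 40 N, if the wrist force passes 120 N, or if a joint passes its speed limit or range.

## Robot

A 6-joint arm with a two-finger parallel gripper is mounted at the origin on the work surface. World frame = base frame: x ahead of the robot, y to its left, z up, the work surface at z = 0. Lengths are in m, angles in degrees, forces in N, time in s.
With the tool pointing down it reaches from about 0.25 to 0.85 m from the base axis. Payload 12.5 kg.
Tool frame: the origin (TCP) lies at the very end of the fingers, on their centre line; the grasp point (between the pads) lies 19 mm behind it; z points along the fingers, x is the direction in which the jaws open and shut, and the axes are right-handed (so a half turn about z gives the same grasp; the last joint's range is limited). The gripper opens to 93 mm and grips with 3 to 60 N. Pads are 15 mm wide; open, the fingers measure 128 mm over their backs; the gripper's body (75 mm by 188 mm) begins 65 mm behind the grasp point.
Start: joints at [67.575, 20.094, 94.641, -0, 65.266, -4.847], TCP at [0.166, 0.524, 0.219] pointing down, gripper open.
Joint ranges: [-157.81, 157.81], [-45, 120.19], [0.68, 151.7], [-89.99, 269.99], [4.06, 180], [-164.3, 164.3]. Speed limits (degrees/s): [127.2, 127.2, 159.86, 180, 180, 180].

## Interface

Orientations are given as a 3x3 rotation matrix whose columns are the frame's x, y, z axes.
In Python, from bench import ctrl gives the robot as it stands.
- The arm moves only by the tool play_rows, never from a script. Its argument "commands" is a list of rows, each an object with "dp": the shift along the tool's x, y, z in m, a list of three; "angular": the turn, a rotation vector about the tool's x, y, z in degrees, a list of three. A call has 1 to 5 rows; each row is the pose to reach, as a shift and turn from the pose measured when the call began, along the tool's axes at that moment; what a row does not reach only later rows make up. A row lasts 1/10 s, in which the tool goes at most 50 mm and 8.59 degrees, less where a joint would pass 70% of its speed; a pose out of reach is approached as far as the arm can. A call with a gripper value outside its range is refused whole. "claw" is the opening, from 0 (shut) to 1 (fully open), set as the call begins (left out, the last holds). The fingers move at their own pace and stop on an object; the grip force is fixed at half the most. Time passes only in rows, so rows that repeat a pose let the fingers close. It gives the time, the measured TCP pose, the force and the opening at its end, in the units of the state.
- ctrl.read_state(): the state, without advancing time (a new reading comes with each control period).
- ctrl.camera(name): name is "scene" or "top" or "wrist"; returns the picture (480x640x3 uint8, red, green, blue); there is no depth.
- ctrl.camera_info(name): a dict with "fx", "fy", "cx", "cy" (pixels), "k1" (the pictures are not rectified: a ray, as slopes to the right and down, at radius r is drawn at 1 + k1 r^2 times it, then the intrinsics apply), "R" (3x3) and "t" (3): a world point X has camera coordinates R X + t. Camera axes: x right, y down, z forward; pixel columns grow to the right and rows downward; lengths in m; the calibration is good to about 2 mm. A picture is of the moment at which its call begins: read the wrist's pose just before it. camera_info takes no time and is no camera call; for the wrist camera it gives the pose at the moment of the call.
- ctrl.finish_job(): hands the job in, once; it reports no verdict.
The state is a dict: "t": time; "joint_pos": joint angles; "joint_vel": joint speeds; "effort": joint torques, N m; "position": TCP position; "orientation": TCP orientation; "force": force on the tool from outside, world axes, zero at the start; "ft_torque": the same for the moment, N m; "width": opening from 0.0 (shut) to 1.0 (fully open).
Only numpy, scipy, OpenCV 4.12 (cv2) and the standard library are available. Lean on these libraries where they do the work, as an engineer would, in place of code of your own. Each camera call takes 0.05 s, during which the arm holds its last target.

## Working session

There is one attempt and no reset: what is moved stays moved. The work goes in short steps, Python scripts to look and compute and a tool call to move; the robot and the scene stay as the last step left them, time stands still between calls to the robot, and variables do not carry over. Pictures are saved under pics/ and viewed, and the job is handed in when it is done.

Besides the shell and the picture viewer there is one more tool, called after "Call:" by a JSON object that holds its "op" and its "data". play_rows: Moves the arm, as the interface text tells. Its arguments: {"type":"object","properties":{"commands":{"type":"array","items":{"type":"object","properties":{"dp":{"type":"array","items":{"type":"number"}},"angular":{"type":"array","items":{"type":"number"}}}}},"claw":{"type":"number"}},"required":["commands"]}

```bash
mkdir -p pics; python3 - <<'E'
from bench import ctrl
import cv2
s=ctrl.read_state(); print(s)
for n in ("scene","top","wrist"):
    i=ctrl.camera_info(n); print(n,i)
    im=ctrl.camera(n); cv2.imwrite(f"pics/{n}0.png",im[:,:,::-1])
print(ctrl.read_state()['t'])
E
```

```text
{'t': 0.0, 'joint_pos': array([ 6.75750205e+01,  2.01236673e+01,  9.46783292e+01,  8.29747503e-04,
        6.52646475e+01, -4.84616596e+00]), 'joint_vel': array([ 0.00146319, -0.00724271, -0.03208271, -0.09319506,  0.08164522,
        0.07661166]), 'effort': array([ 9.37327932e-04, -4.97336841e+01, -2.85260850e+01,  7.00007798e-02,
        2.58600677e-02, -1.10969454e-04]), 'position': array([0.16593723, 0.52400159, 0.21809868]), 'orientation': array([[ 3.02022926e-01,  9.53300553e-01, -4.55872070e-04],
       [ 9.53299959e-01, -3.02023250e-01, -1.07018155e-03],
       [-1.15788863e-03, -1.11363462e-04, -9.99999323e-01]]), 'force': array([-0.47379484,  0.48263045,  0.77919443]), 'ft_torque': array([ 0.00222854, -0.0138533 ,  0.02432048]), 'width': 1.0029674219452807}
scene {'fx': 461.8114114841094, 'fy': 461.8114114841094, 'cx': 312.0301187095442, 'cy': 239.11090104943688, 'k1': -0.10135458241918978, 'R': array([[ 0.46573045,  0.88482685,  0.01328876],
       [ 0.57747687, -0.29250896, -0.76220665],
       [-0.67053383,  0.3626568 , -0.64719737]]), 't': array([-0.24346146, -0.23728563,  1.24190503])}
top {'fx': 585.7122420379346, 'fy': 585.7122420379346, 'cx': 322.88572085566835, 'cy': 248.78228929795196, 'k1': -0.04293665684084443, 'R': array([[ 0.0196373 , -0.99980172, -0.00330104],
       [-0.97508897, -0.01842208, -0.22104779],
       [ 0.22094315,  0.00755959, -0.97525739]]), 't': array([0.00520607, 0.5346797 , 1.16001977])}
wrist {'fx': 431.7719862257608, 'fy': 431.7719862257608, 'cx': 310.3278937438686, 'cy': 241.14422822970056, 'k1': -0.02845500716075552, 'R': array([[ 0.30143141,  0.95348728, -0.00105744],
       [ 0.91962241, -0.29043222,  0.26446882],
       [ 0.25186054, -0.08069165, -0.96439366]]), 't': array([-0.55099533, -0.03177292,  0.38971992])}
0.15
```

View pics/scene0.png

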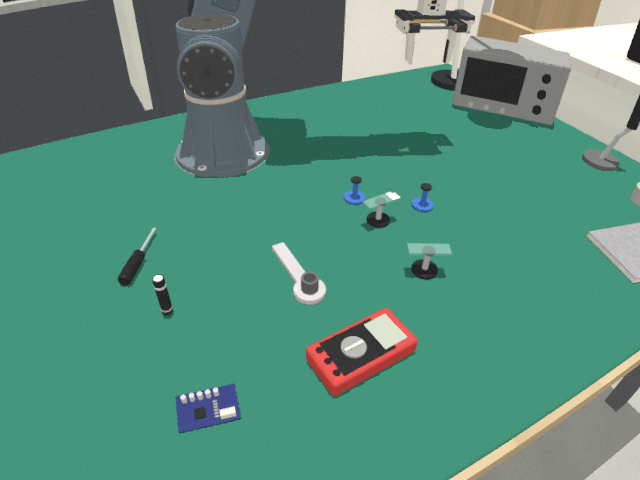

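View pics/top0.png

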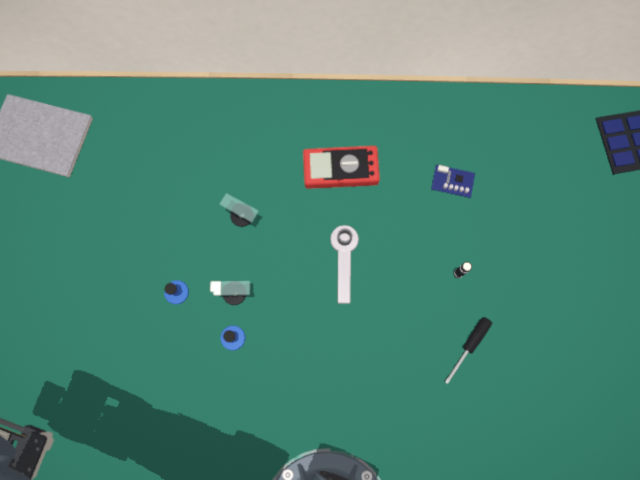

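View pics/wrist0.png

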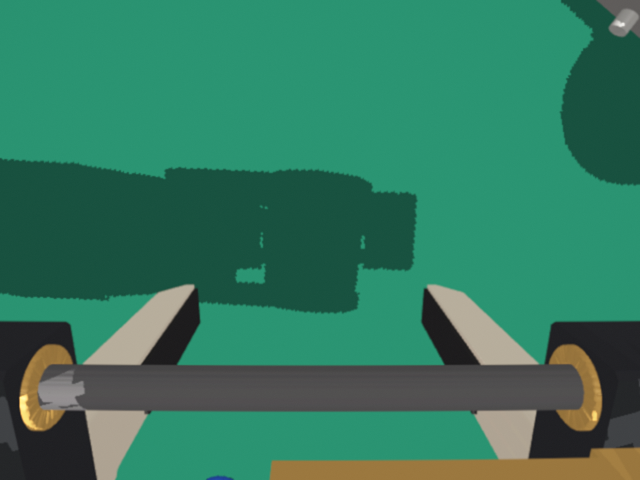

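The scene picture shows the lamp at (163,295), the ring at (310,284) and its bar end at (283,248). There are slides at (382,200) and (429,250). In the top picture the lamp lens is at (466,267), the ring at (344,237), the bar end at (344,300), one slide with a white end at (231,289), and an all-clear slide at (239,208). Blue look-alike pedestals stand at (176,292) and (232,338). Next I'll enlarge the crops and measure.

```bash
cat > h.py <<'E'
import numpy as np, cv2
def ray(i,u,v):
    K=np.array([[i['fx'],0,i['cx']],[0,i['fy'],i['cy']],[0,0,1]])
    p=cv2.undistortPoints(np.array([[[u,v]]],float),K,np.array([i['k1'],0,0,0,0.]))[0,0]
    R=np.array(i['R']);t=np.array(i['t'])
    d=R.T@np.array([p[0],p[1],1]); return -R.T@t, d/np.linalg.norm(d)
def plane(i,u,v,z):
    o,d=ray(i,u,v); return o+d*(z-o[2])/d[2]
def tri(obs):
    A=np.zeros((3,3));b=np.zeros(3);L=[]
    for i,u,v in obs:
        o,d=ray(i,u,v);P=np.eye(3)-np.outer(d,d);A+=P;b+=P@o;L.append((o,P))
    x=np.linalg.solve(A,b); return x,[np.linalg.norm(P@(x-o)) for o,P in L]
def proj(i,X):
    R=np.array(i['R']);c=R@np.array(X)+np.array(i['t']);x,y=c[:2]/c[2];k=1+i['k1']*(x*x+y*y)
    return np.array([i['fx']*x*k+i['cx'],i['fy']*y*k+i['cy']])
E
python3 - <<'E'
import cv2,numpy as np
t=cv2.imread('pics/top0.png');s=cv2.imread('pics/scene0.png')
def c(im,u,v,w,h,k): return cv2.resize(im[v:v+h,u:u+w],None,fx=k,fy=k,interpolation=cv2.INTER_CUBIC)
a=np.hstack([c(t,200,270,60,40,6),c(t,210,190,60,40,6)])
b=np.hstack([c(t,440,250,40,40,6),c(t,324,218,40,40,6),c(s,145,270,40,40,6)])
cv2.imwrite('pics/c1.png',np.vstack([a,b]))
b=np.hstack([c(s,355,180,60,50,6),c(s,400,235,60,50,6)])
cv2.imwrite('pics/c2.png',b)
E
```

```text
(no output)
```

View pics/c1.png

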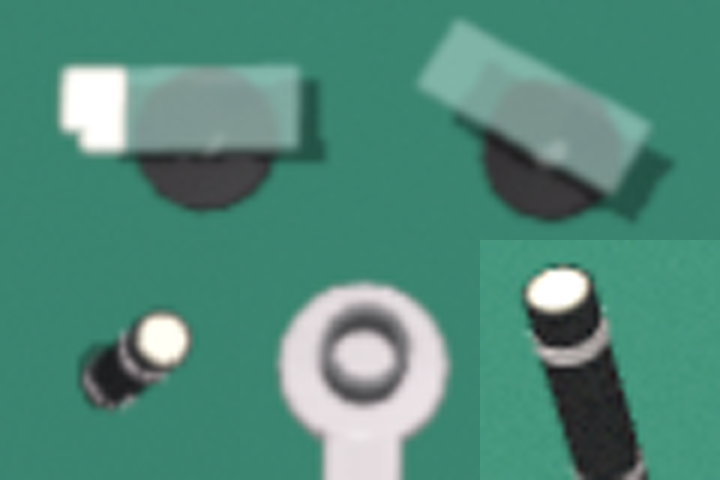

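View pics/c2.png

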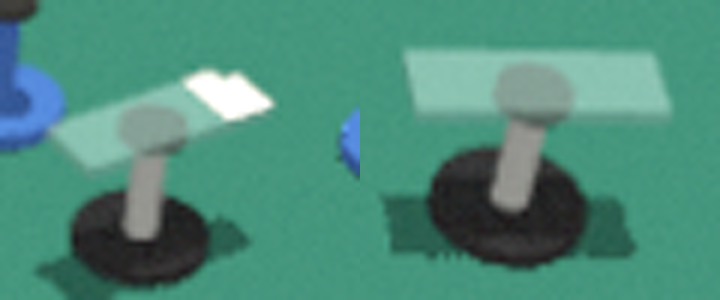

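Of the candidates (slides at top (231,289) and (239,208)), only the first has a white frosted end with a cut corner, at about (212,293). It's on a black pedestal, so it is the notched slide and the other is the blank. Next I'll measure by masks and rays.

```bash
python3 - <<'E'
import cv2,numpy as np
from h import *
from bench import ctrl
T=ctrl.camera_info('top');S=ctrl.camera_info('scene')
t=cv2.imread('pics/top0.png');s=cv2.imread('pics/scene0.png')
def cen(im,x0,y0,x1,y1,f):
    m=f(im[y0:y1,x0:x1].astype(int)).astype(np.uint8)
    n,l,st,c=cv2.connectedComponentsWithStats(m);k=1+np.argmax(st[1:,4]);
    return c[k]+[x0,y0],st[k]
white=lambda a:(a.min(2)>200)
lt,a1=cen(t,455,255,480,275,lambda a:(a.min(2)>170));ls,a2=cen(s,150,270,170,285,white)
print('lens',lt,a1,ls,a2,tri([(T,*lt),(S,*ls)]),plane(T,*lt,.085))
ft,b1=cen(t,205,278,222,300,white);fs,b2=cen(s,380,190,405,205,white)
print('frost',ft,fs,tri([(T,*ft),(S,*fs)]),plane(T,*ft,.06))
st=cen(t,325,220,365,310,lambda a:(a.min(2)>175));print(st)
# slide mask in top: rectangle
sub=t[270:310,195:265].astype(int)
for (u,v) in [(202+58/6-2,0)]:pass
# hand corners from crop c1 (origin 200,270, x6)
C=[(60,66),(300,66),(300,152),(81,152)]
for u,v in C: print(plane(T,200+u/6-.4,270+v/6-.4,.06)[:2])
for n,u,v,z in [('foot',364,360,.012),('rimhole',366,353,.04)]:
    print(n,plane(T,324+(u-240)/6-.4,218+(v-240)/6-.4,z)[:2])
print('tail',plane(T,344,302.3,.012),plane(T,338.3,302,.012),plane(T,350,302,.012))
E
```

```text
lens [466.7  266.02] [ 8  8  8  8 50] [157.29545455 277.63636364] [ 3  5  9  6 44] (array([ 0.49774511, -0.27613163,  0.08856887]), [np.float64(0.00011106680227626757), np.float64(0.00011106680227623335)]) [ 0.49844044 -0.27711155  0.085     ]
frost [215.76470588 287.54621849] [392.47761194 195.41791045] (array([0.44818268, 0.23358397, 0.06157547]), [np.float64(0.00027305907826831417), np.float64(0.00027305907826829796)]) [0.44857146 0.23412613 0.06      ]
(array([343.69081633, 263.00408163]), array([  6,   6,  27,  77, 980], dtype=int32))
[0.46277385 0.24773709]
[0.46441296 0.16509903]
[0.43468266 0.16371216]
[0.4331654  0.23870538]
foot [ 0.57114014 -0.03014375]
rimhole [ 0.56678204 -0.02999913]
tail [ 0.42968229 -0.03122988  0.012     ] [ 0.43009323 -0.01912149  0.012     ] [ 0.43056309 -0.04396018  0.012     ]
```

```bash
cat >> h.py <<'E'
from scipy.spatial.transform import Rotation as Ro
def Rdown(yaw):
    c,s=np.cos(np.radians(yaw)),np.sin(np.radians(yaw))
    return np.array([[c,s,0],[s,-c,0],[0,0,-1.]])
def delta(st,pos,yaw):
    R=np.array(st['orientation']);p=np.array(st['position'])
    d=R.T@(np.array(pos)-p); w=Ro.from_matrix(R.T@Rdown(yaw)).as_rotvec(degrees=True)
    print('p',p.round(4),'dp',d.round(4),'ang',w.round(2)); return d,w
E
python3 - <<'E'
from h import *
from bench import ctrl
st=ctrl.read_state();W=ctrl.camera_info('wrist')
R=st['orientation'];p=st['position']
c=-W['R'].T@W['t']; print('cam in tool',R.T@(c-p),'axis',R.T@W['R'][2],'xright',R.T@W['R'][0])
print('tcp px',proj(W,p), 'pt 30 ahead',proj(W,p+R@[0,0,.1]))
# hover over lamp: choose view pose; lens at px
for yaw in (-29,61,0,90):
    print(yaw); delta(st,[.498,-.277,.2],yaw)
E
```

```text
cam in tool [ 0.00148345 -0.07274165 -0.16550913] axis [1.37880651e-04 2.64536934e-01 9.64375545e-01] xright [ 9.99999799e-01 -6.32823483e-04  3.06152116e-05]
tcp px [306.65010979 304.75452794] pt 30 ahead [307.94178945 241.00676198]
-29
p [0.166  0.5241 0.2182] dp [-0.6634  0.5584  0.0188] ang [4.0000e-02 4.0000e-02 1.0142e+02]
61
p [0.166  0.5241 0.2182] dp [-0.6634  0.5584  0.0188] ang [ 0.    0.05 11.42]
0
p [0.166  0.5241 0.2182] dp [-0.6634  0.5584  0.0188] ang [3.000e-02 4.000e-02 7.242e+01]
90
p [0.166  0.5241 0.2182] dp [-0.6634  0.5584  0.0188] ang [-1.000e-02  5.000e-02 -1.758e+01]
```

Call:
{"op": "play_rows", "data": {"commands": [{"dp": [-0.663,0.558,0.0],"angular": [0,0,72]},{"dp": [-0.663,0.558,0.0],"angular": [0,0,72]},{"dp": [-0.663,0.558,0.0],"angular": [0,0,72]},{"dp": [-0.663,0.558,0.0],"angular": [0,0,72]},{"dp": [-0.663,0.558,0.0],"angular": [0,0,72]}], "claw": 1}}

```text
t: 0.65
position: [0.2619, 0.2915, 0.2186]
orientation: [[0.874, 0.487, 0.0], [0.487, -0.874, -0.0], [-0.0, 0.0, -1.0]]
force: [0.7, 0.2, 0.6]
width: 1.001
```

```bash
python3 - <<'E'
from h import *
from bench import ctrl
st=ctrl.read_state();print(st['t'],st['joint_pos']);delta(st,[.498,-.277,.2],0)
E
```

```text
0.65 [ 4.12700801e+01  3.15948811e+00  1.16036392e+02 -2.79719833e-02
  6.08182494e+01  1.21521680e+01]
p [0.2619 0.2915 0.2186] dp [-0.0705  0.6116  0.0189] ang [ 0.03  0.   29.13]
```

Call:
{"op": "play_rows", "data": {"commands": [{"dp": [-0.0705,0.6116,0.0],"angular": [0,0,29.13]},{"dp": [-0.0705,0.6116,0.0],"angular": [0,0,29.13]},{"dp": [-0.0705,0.6116,0.0],"angular": [0,0,29.13]},{"dp": [-0.0705,0.6116,0.0],"angular": [0,0,29.13]},{"dp": [-0.0705,0.6116,0.0],"angular": [0,0,29.13]}]}}

```text
t: 1.15
position: [0.3577, 0.0603, 0.219]
orientation: [[1.0, -0.002, 0.001], [-0.002, -1.0, -0.0], [0.001, 0.0, -1.0]]
force: [1.7, 0.8, 0.5]
width: 0.998
```

```bash
python3 - <<'E'
from h import *
from bench import ctrl
st=ctrl.read_state();print(st['t'],st['joint_pos']);delta(st,[.498,-.277,.2],0)
E
```

```text
1.15 [ 2.22991647e+00 -2.98011568e-01  1.19554011e+02 -2.88458529e-02
  6.07011569e+01  2.37893992e+00]
p [0.3577 0.0603 0.219 ] dp [0.1411 0.337  0.0192] ang [ 0.02 -0.04 -0.13]
```

Call:
{"op": "play_rows", "data": {"commands": [{"dp": [0.141,0.337,0.02],"angular": [0,0,0]},{"dp": [0.141,0.337,0.02],"angular": [0,0,0]},{"dp": [0.141,0.337,0.02],"angular": [0,0,0]},{"dp": [0.141,0.337,0.02],"angular": [0,0,0]},{"dp": [0.141,0.337,0.02],"angular": [0,0,0]}]}}

```text
t: 1.65
position: [0.4532, -0.1705, 0.2053]
orientation: [[1.0, -0.003, 0.001], [-0.003, -1.0, -0.0], [0.001, 0.0, -1.0]]
force: [1.3, 1.0, -0.3]
width: 0.996
```

Call:
{"op": "play_rows", "data": {"commands": [{"dp": [0.053,0.126,0.007],"angular": [0,0,0]},{"dp": [0.053,0.126,0.007],"angular": [0,0,0]},{"dp": [0.053,0.126,0.007],"angular": [0,0,0]},{"dp": [0.053,0.126,0.007],"angular": [0,0,0]},{"dp": [0.053,0.126,0.007],"angular": [0,0,0]}]}}

```text
t: 2.15
position: [0.5054, -0.2968, 0.1976]
orientation: [[1.0, -0.004, -0.0], [-0.004, -1.0, 0.001], [-0.0, -0.001, -1.0]]
force: [0.5, 0.2, -0.6]
width: 0.997
```

```bash
cat > shot.py <<'E'
import sys,pickle
from h import *
from bench import ctrl
n=sys.argv[1]
st=ctrl.read_state();W=ctrl.camera_info('wrist');im=ctrl.camera('wrist')
cv2.imwrite(f'pics/{n}.png',im[:,:,::-1]);pickle.dump((st,W),open(n+'.pkl','wb'))
print(st['t'],st['position'].round(4),np.abs(st['joint_vel']).max().round(2),st['width'])
E
python3 shot.py w1
```

```text
2.15 [ 0.5054 -0.2968  0.1976] 1.71 0.9966368683993524
```

View pics/w1.png

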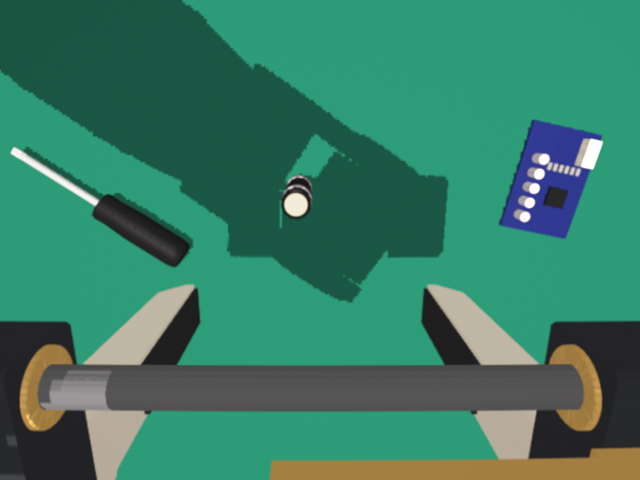

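The wrist picture shows the lens at about (295,204). The screwdriver (left) and board (right) are clear of the fingers. I'll take a second view from a shifted place.

Call:
{"op": "play_rows", "data": {"commands": [{"dp": [-0.05,-0.02,0.03],"angular": [0,0,0]},{"dp": [-0.05,-0.02,0.03],"angular": [0,0,0]},{"dp": [-0.05,-0.02,0.03],"angular": [0,0,0]},{"dp": [-0.05,-0.02,0.03],"angular": [0,0,0]}]}}

```text
t: 2.6
position: [0.4562, -0.2756, 0.169]
orientation: [[1.0, -0.002, 0.001], [-0.002, -1.0, -0.001], [0.001, 0.001, -1.0]]
force: [0.3, 0.1, -0.2]
width: 0.999
```

```bash
python3 shot.py w2; cat >> h.py <<'E'
def blob(im,box,f):
    x0,y0,x1,y1=box
    m=f(im[y0:y1,x0:x1].astype(int)).astype(np.uint8)
    n,l,st,c=cv2.connectedComponentsWithStats(m);k=1+np.argmax(st[1:,4])
    cs,_=cv2.findContours((l==k).astype(np.uint8),cv2.RETR_EXTERNAL,cv2.CHAIN_APPROX_NONE)
    return c[k]+[x0,y0],st[k][2:],np.vstack(cs)[:,0]+[x0,y0]
white=lambda a:(a.min(2)>190)
E
python3 - <<'E'
from h import *
import pickle
a=[]
for n,box in (('w1',(270,185,320,222)),('w2',(250,150,500,300))):
    st,W=pickle.load(open(n+'.pkl','rb'));im=cv2.imread(f'pics/{n}.png')
    c,s,_=blob(im,box,lambda a:(a.min(2)>190)&(a.max(2)-a.min(2)<60));print(c,s);a.append((W,*c)); print(plane(W,*c,.085))
print(tri(a))
E
```

```text
2.6 [ 0.4562 -0.2756  0.169 ] 1.58 0.9994586779998853
[295.55858311 204.14441417] [ 22  21 367]
[ 0.49684874 -0.27337184  0.085     ]
[376.12705882 247.61882353] [ 24  23 425]
[ 0.49697909 -0.27373301  0.085     ]
(array([ 0.49683238, -0.27325281,  0.08626057]), [np.float64(0.000124641517433536), np.float64(0.00012464151743349754)])
```

View pics/w2.png

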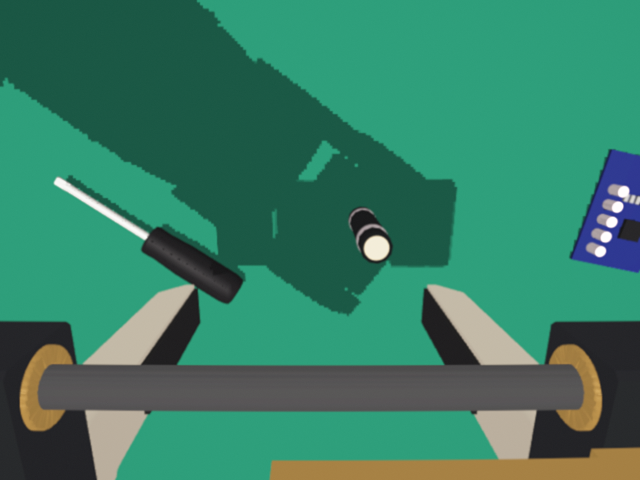

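The lens is at (376,248) in this view. The two-view result is (0.497, -0.2735, 0.0863), against an expected height of 0.085, so I accept it. Moving over the lamp.

```bash
python3 - <<'E'
from h import *
from bench import ctrl
st=ctrl.read_state();delta(st,[.4965,-.2735,.041],0)
E
```

```text
p [ 0.4565 -0.2759  0.1691] dp [ 0.0398 -0.0026  0.1281] ang [ 0.04 -0.1  -0.13]
```

Call:
{"op": "play_rows", "data": {"commands": [{"dp": [0.04,-0.0025,0.0],"angular": [0.04,-0.1,-0.13]},{"dp": [0.04,-0.0025,0.04],"angular": [0.04,-0.1,-0.13]},{"dp": [0.04,-0.0025,0.08],"angular": [0.04,-0.1,-0.13]},{"dp": [0.04,-0.0025,0.11],"angular": [0.04,-0.1,-0.13]},{"dp": [0.04,-0.0025,0.127],"angular": [0.04,-0.1,-0.13]}]}}

```text
t: 3.15
position: [0.497, -0.2732, 0.0401]
orientation: [[1.0, 0.001, -0.001], [0.001, -1.0, 0.001], [-0.001, -0.001, -1.0]]
force: [0.0, 0.0, 1.2]
width: 1.0
```

```bash
python3 shot.py w3; python3 - <<'E'
from h import *
from bench import ctrl
delta(ctrl.read_state(),[.4965,-.2735,.041],0)
E
```

```text
3.15 [ 0.497  -0.2732  0.0401] 17.47 0.9997977457754545
p [ 0.4963 -0.2728  0.0385] dp [ 0.0002  0.0007 -0.0025] ang [-0.12  0.18  0.03]
```

View pics/w3.png

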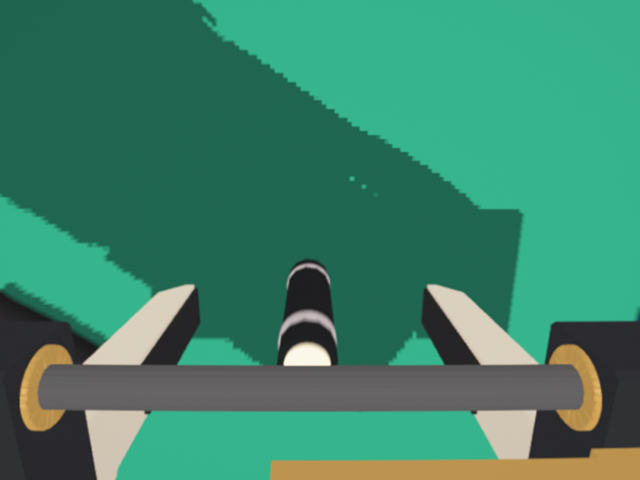

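The lamp stands mid-jaw, with the lens at about (308,356) partly behind the rod. Closing now.

Call:
{"op": "play_rows", "data": {"commands": [{"dp": [0,0.0007,-0.0025],"angular": [-0.12,0.18,0]},{"dp": [0,0.0007,-0.0025],"angular": [-0.12,0.18,0]},{"dp": [0,0.0007,-0.0025],"angular": [-0.12,0.18,0]},{"dp": [0,0.0007,-0.0025],"angular": [-0.12,0.18,0]},{"dp": [0,0.0007,-0.0025],"angular": [-0.12,0.18,0]}], "claw": 0.1}}

```text
t: 3.7
position: [0.4966, -0.2737, 0.0417]
orientation: [[1.0, 0.0, 0.001], [0.0, -1.0, -0.001], [0.001, 0.001, -1.0]]
force: [0.2, -0.6, 0.5]
width: 0.62
```

Call:
{"op": "play_rows", "data": {"commands": [{"dp": [0,0,0],"angular": [0,0,0]},{"dp": [0,0,0],"angular": [0,0,0]},{"dp": [0,0,0],"angular": [0,0,0]},{"dp": [0,0,0],"angular": [0,0,0]}], "claw": 0.0}}

```text
t: 4.1
position: [0.4965, -0.2737, 0.0417]
orientation: [[1.0, 0.0, 0.001], [0.0, -1.0, -0.001], [0.001, 0.001, -1.0]]
force: [0.0, -0.3, -0.3]
width: 0.273
```

```bash
python3 shot.py w4
```

```text
4.1 [ 0.4965 -0.2737  0.0417] 0.09 0.2734908521618254
```

View pics/w4.png

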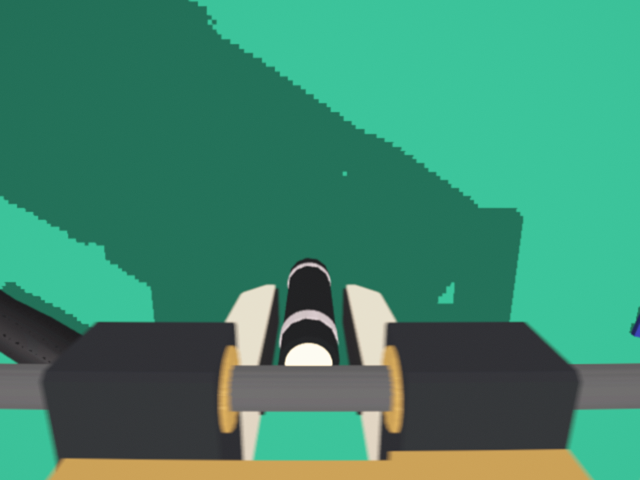

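Call:
{"op": "play_rows", "data": {"commands": [{"dp": [0,0,0],"angular": [0,0,0]},{"dp": [0,0,0],"angular": [0,0,0]},{"dp": [0,0,0],"angular": [0,0,0]}]}}

```text
t: 4.45
position: [0.4965, -0.2737, 0.0416]
orientation: [[1.0, 0.0, 0.001], [0.0, -1.0, -0.001], [0.001, 0.001, -1.0]]
force: [-0.4, 0.1, -0.1]
width: 0.209
```

```bash
python3 shot.py w5; python3 - <<'E'
import cv2
im=cv2.imread('pics/w5.png'); cv2.imwrite('pics/w5c.png',cv2.resize(im[240:440,220:400],None,fx=3,fy=3))
E
```

```text
4.45 [ 0.4965 -0.2737  0.0416] 0.03 0.20881460691792209
```

View pics/w5c.png

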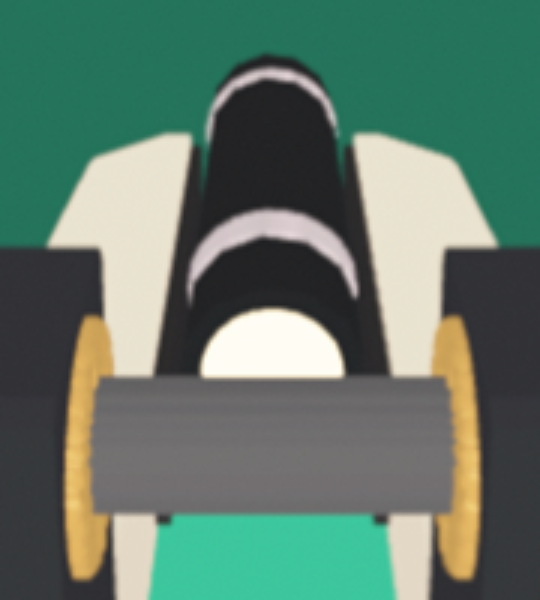

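Grip closed at 19.4 mm on the lamp, and the lens centre column of 311 matches the jaw middle. Next I'll lift and move to where the ring is visible past the lamp.

Call:
{"op": "play_rows", "data": {"commands": [{"dp": [0,0,-0.04],"angular": [0,0,0]},{"dp": [0,0,-0.08],"angular": [0,0,0]},{"dp": [0,0,-0.12],"angular": [0,0,0]},{"dp": [0.0,0,-0.12],"angular": [0,0,0]},{"dp": [0.0,0,-0.12],"angular": [0,0,0]}]}}

```text
t: 5.0
position: [0.4965, -0.2737, 0.162]
orientation: [[1.0, 0.0, 0.002], [0.0, -1.0, -0.001], [0.002, 0.001, -1.0]]
force: [0.6, -0.5, -1.6]
width: 0.21
```

Call:
{"op": "play_rows", "data": {"commands": [{"dp": [0.018,-0.045,0],"angular": [0,0,0]},{"dp": [0.036,-0.09,0],"angular": [0,0,0]},{"dp": [0.054,-0.135,0],"angular": [0,0,0]},{"dp": [0.072,-0.175,0],"angular": [0,0,0]},{"dp": [0.072,-0.175,0],"angular": [0,0,0]}]}}

```text
t: 5.5
position: [0.569, -0.0943, 0.16]
orientation: [[1.0, 0.005, -0.0], [0.005, -1.0, 0.0], [-0.0, -0.0, -1.0]]
force: [0.0, -1.7, -0.8]
width: 0.204
```

Call:
{"op": "play_rows", "data": {"commands": [{"dp": [0,0,0],"angular": [0,0,0]},{"dp": [0,0,0],"angular": [0,0,0]}]}}

```text
t: 5.7
position: [0.5682, -0.0945, 0.1587]
orientation: [[1.0, 0.005, -0.003], [0.005, -1.0, 0.001], [-0.003, -0.001, -1.0]]
force: [0.1, 0.7, 0.8]
width: 0.207
```

```bash
python3 shot.py w6
```

```text
5.7 [ 0.5682 -0.0945  0.1587] 1.16 0.20705884659021928
```

View pics/w6.png

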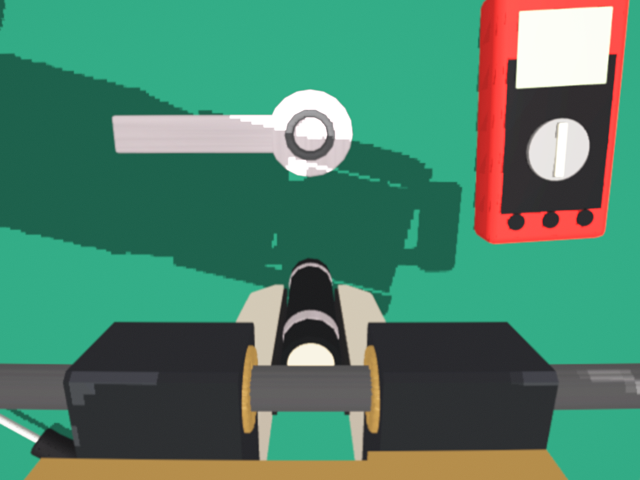

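The wrist view shows the ring at about (310,133) and the bar end at about (114,134). The lamp is held straight at column 310. I'll take a second view sideways.

Call:
{"op": "play_rows", "data": {"commands": [{"dp": [0.05,0.0,0],"angular": [0,0,0]},{"dp": [0.05,0.0,0],"angular": [0,0,0]},{"dp": [0.05,0.0,0],"angular": [0,0,0]},{"dp": [0.05,0.0,0],"angular": [0,0,0]}]}}

```text
t: 6.15
position: [0.6174, -0.0954, 0.1587]
orientation: [[1.0, 0.003, -0.003], [0.003, -1.0, 0.001], [-0.003, -0.001, -1.0]]
force: [0.8, 0.0, -0.5]
width: 0.207
```

```bash
python3 shot.py w7; python3 - <<'E'
import cv2,numpy as np
a=cv2.imread('pics/w6.png')[85:185,260:360];b=cv2.imread('pics/w7.png')[85:185,150:290]
cv2.imwrite('pics/r67.png',np.hstack([cv2.resize(a,None,fx=3.3,fy=3.3,interpolation=2),cv2.resize(b,None,fx=3.3,fy=3.3,interpolation=2)]))
E
```

```text
6.15 [ 0.6174 -0.0954  0.1587] 0.73 0.20731966923067968
```

View pics/r67.png

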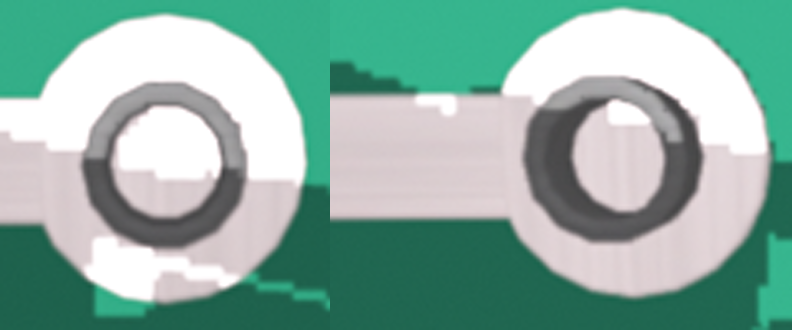

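```bash
cat > ring.py <<'E'
from h import *
import pickle,sys
def circ(P):
    A=np.c_[2*P,np.ones(len(P))];s=np.linalg.lstsq(A,(P**2).sum(1),rcond=None)[0]
    r=np.sqrt(s[2]+s[:2]@s[:2]);e=np.linalg.norm(P-s[:2],axis=1)-r;return s[:2],r,e
def rob(P):
    for _ in range(6):
        c,r,e=circ(P);k=np.abs(e)<max(2*np.median(abs(e)),.0004);P=P[k]
    return c,r,np.std(e),len(P)
def lamp(n,zl):
    st,W=pickle.load(open(n+'.pkl','rb'));im=cv2.imread(f'pics/{n}.png')
    c,s,cn=blob(im,(282,330,340,366),lambda a:(a.min(2)>190))
    R=st['orientation'];p=st['position'];zw=p[2]+zl
    Q=np.array([plane(W,u,v,zw) for u,v in cn if v<362]);
    c,r,sd,k=rob(Q[:,:2]); print(n,'lens c-tcp (tool)',(R.T@(np.r_[c,zw]-p)).round(4),r,sd,k); return c
if __name__=='__main__':
  C=[]
  for n,box in (('w6',(265,80,356,180)),('w7',(190,80,290,180))):
    st,W=pickle.load(open(n+'.pkl','rb'));im=cv2.imread(f'pics/{n}.png')
    foot=lambda a:(a.max(2)-a.min(2)<45)
    c,s,cn=blob(im,box,foot)
    cn=np.array([q for q in cn if box[0]+2<q[0]<box[2]-3])
    P=np.array([plane(W,u,v,.012)[:2] for u,v in cn]); 
    f=rob(P[P[:,0]>f0] if (f0:=np.median(P[:,0])-.012) else P);print(n,'foot',f)
    d=lambda a:(a.max(2)-a.min(2)<25)&(a.max(2)<175)
    c,s,cn=blob(im,(box[0]+10,box[1]+15,box[2]-8,box[3]-12),d);P=np.array([plane(W,u,v,.04)[:2] for u,v in cn])
    h=rob(P);print('ring z.04',h,c,s)
    C.append((W,*proj(W,[*f[0],.012])))
  print('tri foot',tri(C))
  for n in('w5','w6','w7'): lamp(n,.0435)
E
python3 ring.py
```

```text
w6 foot (array([ 0.56816993, -0.02732296]), np.float64(0.029594979330932945), np.float64(0.00018143888044865592), 122)
ring z.04 (array([ 0.56806413, -0.0275999 ]), np.float64(0.015635260692170815), np.float64(0.00019426360895090442), 126) [309.12134632 136.4720992 ] [  51   51 1129]
w7 foot (array([ 0.56876534, -0.02719735]), np.float64(0.02961841754155261), np.float64(0.00020713984461877795), 140)
ring z.04 (array([ 0.5696606, -0.0268845]), np.float64(0.01668741329333664), np.float64(0.0005575363196088189), 107) [234.06151743 133.40738209] [  55   50 1463]
tri foot (array([ 0.56816048, -0.02734008,  0.00820651]), [np.float64(6.909149080648636e-05), np.float64(6.909149080648822e-05)])
w5 lens c-tcp (tool) [ 0.0009 -0.0004 -0.0435] 0.007297284139823852 9.292862288238253e-05 57
w6 lens c-tcp (tool) [ 0.0009 -0.0003 -0.0435] 0.007239439853864389 9.340534937300037e-05 55
w7 lens c-tcp (tool) [ 0.0009 -0.0003 -0.0435] 0.007273750190643897 8.066950236962208e-05 56
```

Foot-disc and rim fits agree within a view (axis about (0.568,-0.0275)). But the gripped lens reads 0.9 mm off the jaw centre, which points to a camera bias that grows with depth. To cancel it I'll view the ring again with the tool yawed 90°.

```bash
python3 - <<'E'
from h import *
from bench import ctrl
delta(ctrl.read_state(),[.635,-.0275,.1587],90)
E
```

```text
p [ 0.6174 -0.0953  0.159 ] dp [ 0.0178 -0.0677  0.0003] ang [ -0.14   0.1  -89.83]
```

Call:
{"op": "play_rows", "data": {"commands": [{"dp": [0.018,-0.0677,0.0],"angular": [0,0,-89.8]},{"dp": [0.018,-0.0677,0.0],"angular": [0,0,-89.8]},{"dp": [0.018,-0.0677,0.0],"angular": [0,0,-89.8]},{"dp": [0.018,-0.0677,0.0],"angular": [0,0,-89.8]},{"dp": [0.018,-0.0677,0.0],"angular": [0,0,-89.8]}]}}

```text
t: 6.7
position: [0.6346, -0.0276, 0.1594]
orientation: [[0.725, 0.689, -0.002], [0.689, -0.725, 0.0], [-0.001, -0.002, -1.0]]
force: [-0.3, -0.1, -0.7]
width: 0.209
```

```bash
python3 - <<'E'
from h import *
from bench import ctrl
delta(ctrl.read_state(),[.635,-.0275,.1587],90)
E
```

```text
p [ 0.6346 -0.0276  0.1594] dp [0.0003 0.0002 0.0007] ang [-1.300e-01  3.000e-02 -4.645e+01]
```

Call:
{"op": "play_rows", "data": {"commands": [{"dp": [0,0,0],"angular": [0,0,-46.4]},{"dp": [0,0,0],"angular": [0,0,-46.4]},{"dp": [0,0,0],"angular": [0,0,-46.4]},{"dp": [0,0,0],"angular": [0,0,-46.4]},{"dp": [0,0,0],"angular": [0,0,-46.4]}]}}

```text
t: 7.2
position: [0.634, -0.0279, 0.1598]
orientation: [[0.061, 0.998, -0.002], [0.998, -0.061, 0.0], [0.0, -0.002, -1.0]]
force: [-0.0, 0.8, -1.0]
width: 0.206
```

Call:
{"op": "play_rows", "data": {"commands": [{"dp": [0,0,0],"angular": [0,0,-3.4]},{"dp": [0,0,0],"angular": [0,0,-3.4]},{"dp": [0,0,0],"angular": [0,0,-3.4]}]}}

```text
t: 7.5
position: [0.6336, -0.0281, 0.1601]
orientation: [[0.004, 1.0, -0.002], [1.0, -0.004, 0.0], [0.0, -0.002, -1.0]]
force: [-0.1, -0.2, -0.4]
width: 0.209
```

```bash
python3 shot.py w8;python3 - <<'E'
from h import *
from bench import ctrl
delta(ctrl.read_state(),[.635,-.0275,.1587],90)
E
```

```text
7.5 [ 0.6336 -0.0281  0.1601] 0.29 0.20869844065821508
p [ 0.6337 -0.028   0.16  ] dp [0.0006 0.0013 0.0013] ang [-0.11 -0.02 -0.23]
```

View pics/w8.png

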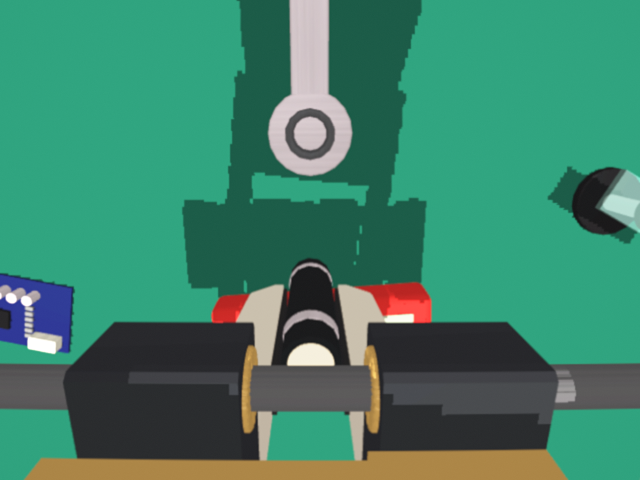

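Ring at (310,133) with the bar upward in the view.

```bash
python3 - <<'E'
from ring import *
n='w8'
st,W=pickle.load(open(n+'.pkl','rb'));im=cv2.imread(f'pics/{n}.png')
c,s,cn=blob(im,(262,80,358,182),lambda a:(a.max(2)-a.min(2)<45))
cn=np.array([q for q in cn if q[1]>105])
P=np.array([plane(W,u,v,.012)[:2] for u,v in cn]);f=rob(P);print('foot',f)
c,s,cn=blob(im,(275,100,345,170),lambda a:(a.max(2)-a.min(2)<25)&(a.max(2)<150));P=np.array([plane(W,u,v,.04)[:2] for u,v in cn]);h=rob(P);print('ring',h)
lamp(n,.0435)
for z,m0,m1 in (('foot',np.array([.56817,-.02732]),f[0]),('rim',np.array([.56806,-.0276]),h[0])):
  # m0=t+bx*(1,0)+by*(0,-1); m1=t+bx*(0,1)+by*(1,0)
  A=np.zeros((4,4));A[:2,:2]=A[2:,:2]=np.eye(2);A[:2,2:]=[[1,0],[0,-1]];A[2:,2:]=[[0,1],[1,0]]
  print(z,np.linalg.solve(A,np.r_[m0,m1]).round(5))
# bar direction: tail
c,s,cn=blob(cv2.imread('pics/w6.png'),(100,100,280,170),lambda a:(a.max(2)-a.min(2)<45))
_,W6=pickle.load(open('w6.pkl','rb'))
P=np.array([plane(W6,u,v,.012)[:2] for u,v in cn if 103<u<262])
r=cv2.minAreaRect((P*1000).astype(np.float32));print('bar',r)
E
```

```text
foot (array([ 0.56802121, -0.02702048]), np.float64(0.029813567426284052), np.float64(0.00020704608205417843), 167)
ring (array([ 0.56794469, -0.02701081]), np.float64(0.015777879437120352), np.float64(0.00018892886577808748), 134)
w8 lens c-tcp (tool) [ 0.0013  0.0019 -0.0435] 0.00718291551069013 9.338629937710994e-05 56
foot [ 5.6795e-01 -2.7240e-02  2.2000e-04  8.0000e-05]
rim [ 5.6771e-01 -2.7360e-02  3.5000e-04  2.4000e-04]
bar ((481.27508544921875, -27.408401489257812), (105.70355224609375, 26.847930908203125), 0.03666745498776436)
```

```bash
python3 - <<'E'
from ring import *
for n in('w1','w5','w6','w7','w8'):
    st,W=pickle.load(open(n+'.pkl','rb'));R=st['orientation'];c=-W['R'].T@W['t']
    print(n,(R.T@(c-st['position'])).round(4),(R.T@W['R'].T)[:,2].round(4),st['position'].round(4))
    if n!='w1':
        c,s,cn=blob(cv2.imread(f'pics/{n}.png'),(282,330,340,366),lambda a:(a.min(2)>190));print(c,s)
E
```

```text
w1 [ 0.0007 -0.0744 -0.1655] [0.0011 0.2639 0.9646] [ 0.5054 -0.2968  0.1976]
w5 [ 0.0007 -0.0744 -0.1655] [0.0011 0.2639 0.9645] [ 0.4965 -0.2737  0.0416]
[310.31294964 355.90047962] [ 47  22 834]
w6 [ 0.0007 -0.0743 -0.1655] [0.0011 0.2639 0.9645] [ 0.5682 -0.0945  0.1587]
[310.35732984 355.60078534] [ 46  21 764]
w7 [ 0.0007 -0.0744 -0.1655] [0.0011 0.2639 0.9645] [ 0.6174 -0.0954  0.1587]
[310.35096774 355.50967742] [ 46  21 775]
w8 [ 0.0013 -0.0723 -0.1655] [-2.000e-04  2.645e-01  9.644e-01] [ 0.6336 -0.0281  0.1601]
[310.36675462 355.63456464] [ 46  21 758]
```

The lens pixel is unchanged, so the lamp hasn't slipped. The reported camera pose carries a fixed world offset (about +1,+1.3 mm), which cancels between lens and ring. Both yaws agree: TCP (0.566,-0.0284) puts the lamp on the ring axis.

```bash
python3 - <<'E'
from h import *
from bench import ctrl
delta(ctrl.read_state(),[.566,-.0284,.095],90)
E
```

```text
p [ 0.6337 -0.028   0.16  ] dp [-0.0007 -0.0676  0.0652] ang [-0.11 -0.02 -0.23]
```

Call:
{"op": "play_rows", "data": {"commands": [{"dp": [-0.0007,-0.034,0],"angular": [-0.1,0,-0.23]},{"dp": [-0.0007,-0.0676,0.0],"angular": [-0.1,0,-0.23]},{"dp": [-0.0007,-0.0676,0.04],"angular": [-0.1,0,-0.23]},{"dp": [-0.0007,-0.0676,0.065],"angular": [-0.1,0,-0.23]},{"dp": [-0.0007,-0.0676,0.065],"angular": [-0.1,0,-0.23]}]}}

```text
t: 8.05
position: [0.564, -0.0283, 0.0926]
orientation: [[0.002, 1.0, -0.005], [1.0, -0.002, 0.001], [0.001, -0.005, -1.0]]
force: [-0.2, 0.9, -0.8]
width: 0.211
```

Call:
{"op": "play_rows", "data": {"commands": [{"dp": [0,0,0],"angular": [0,0,0]}]}}

```text
t: 8.15
position: [0.5645, -0.0284, 0.0934]
orientation: [[0.002, 1.0, -0.005], [1.0, -0.002, 0.001], [0.001, -0.005, -1.0]]
force: [1.3, -0.6, -0.2]
width: 0.212
```

```bash
python3 shot.py w9; python3 - <<'E'
from h import *
from bench import ctrl
st=ctrl.read_state();delta(st,[.566,-.0284,.085],90)
a=ctrl.camera('scene')[:,:,::-1];b=cv2.imread('pics/w9.png')
cv2.imwrite('pics/p9.png',np.hstack([cv2.resize(a[210:310,250:370],(400,333)),cv2.resize(b[190:440,180:440],(346,333))]))
E
```

```text
8.15 [ 0.5645 -0.0284  0.0934] 0.91 0.21164720934347414
p [ 0.5643 -0.0284  0.0934] dp [-0.      0.0017  0.0084] ang [-0.28 -0.06 -0.14]
```

View pics/p9.png

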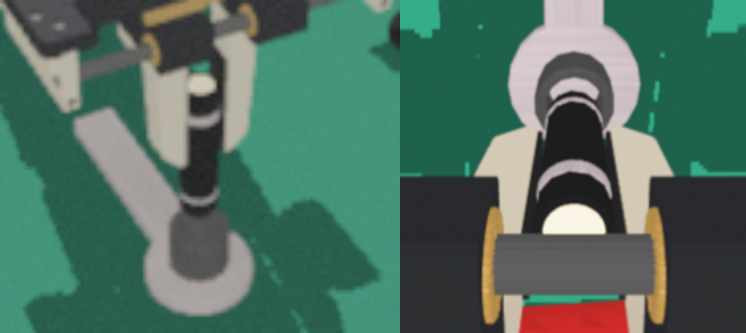

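The lamp's foot is over the ring, centred in the wrist view and slightly short along the bar, as the pose reading also says. I'll trim the pose first, then descend in steps.

Call:
{"op": "play_rows", "data": {"commands": [{"dp": [0,0.0017,0.004],"angular": [-0.28,-0.06,-0.14]},{"dp": [0,0.0017,0.004],"angular": [-0.28,-0.06,-0.14]},{"dp": [0,0.0017,0.004],"angular": [-0.28,-0.06,-0.14]},{"dp": [0,0.0017,0.004],"angular": [-0.28,-0.06,-0.14]}]}}

```text
t: 8.65
position: [0.5664, -0.0284, 0.0899]
orientation: [[-0.0, 1.0, 0.001], [1.0, 0.0, -0.0], [-0.0, 0.001, -1.0]]
force: [0.3, 0.0, 0.0]
width: 0.207
```

```bash
python3 - <<'E'
from h import *
from bench import ctrl
st=ctrl.read_state();delta(st,[.566,-.0284,.0536],90)
E
```

```text
p [ 0.5664 -0.0284  0.0899] dp [-0.     -0.0004  0.0363] ang [0.07 0.01 0.02]
```

Call:
{"op": "play_rows", "data": {"commands": [{"dp": [0,-0.0003,0.005],"angular": [0.06,0,0]},{"dp": [0,-0.0003,0.01],"angular": [0.06,0,0]},{"dp": [0,-0.0003,0.014],"angular": [0.06,0,0]},{"dp": [0,-0.0003,0.018],"angular": [0.06,0,0]}]}}

```text
t: 9.05
position: [0.5659, -0.0284, 0.0713]
orientation: [[-0.0, 1.0, -0.0], [1.0, 0.0, -0.0], [-0.0, -0.0, -1.0]]
force: [-0.5, 0.1, -0.0]
width: 0.209
```

```bash
python3 - <<'E'
from h import *
from bench import ctrl
st=ctrl.read_state();print(st['force'],st['ft_torque']);delta(st,[.566,-.0284,.0536],90)
E
python3 shot.py w10
```

```text
[-0.45704524  0.08040545 -0.02143283] [ 0.02961389 -0.04863904  0.03168301]
p [ 0.5659 -0.0284  0.0713] dp [-0.      0.0001  0.0177] ang [-0.02  0.01  0.01]
9.05 [ 0.5659 -0.0284  0.0713] 4.59 0.20876296064323693
```

View pics/w10.png

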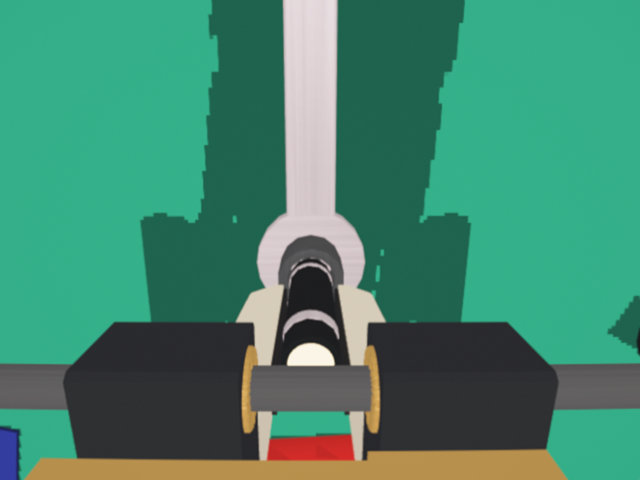

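Foot is 10 mm inside the ring with no force. Continuing down.

Call:
{"op": "play_rows", "data": {"commands": [{"dp": [0,0.0001,0.005],"angular": [0,0,0]},{"dp": [0,0.0001,0.01],"angular": [0,0,0]},{"dp": [0,0.0001,0.014],"angular": [0,0,0]},{"dp": [0,0.0001,0.017],"angular": [0,0,0]},{"dp": [0,0.0001,0.018],"angular": [0,0,0]}]}}

```text
t: 9.6
position: [0.5659, -0.0283, 0.0535]
orientation: [[-0.0, 1.0, -0.001], [1.0, 0.0, -0.0], [-0.0, -0.001, -1.0]]
force: [-6.2, 1.5, 18.3]
width: 0.214
```

```bash
python3 - <<'E'
from h import *
from bench import ctrl
st=ctrl.read_state();print(st['force'],st['ft_torque']);delta(st,[.566,-.0284,.0536],90)
E
```

```text
[-6.20175947  1.45872886 18.34626469] [ 0.24109703  1.18733425 -0.01361856]
p [ 0.5659 -0.0283  0.0535] dp [-0.0001  0.0001 -0.0001] ang [-0.05  0.    0.01]
```

Contact at TCP 0.0535, just where the floor is expected, so the lamp is seated. Opening.

Call:
{"op": "play_rows", "data": {"commands": [{"dp": [0,0,-0.0003],"angular": [0,0,0]},{"dp": [0,0,-0.0003],"angular": [0,0,0]},{"dp": [0,0,-0.0003],"angular": [0,0,0]},{"dp": [0,0,-0.0003],"angular": [0,0,0]},{"dp": [0,0,-0.0003],"angular": [0,0,0]}], "claw": 1}}

```text
t: 10.1
position: [0.5659, -0.0283, 0.0537]
orientation: [[-0.0, 1.0, -0.001], [1.0, 0.0, -0.0], [-0.0, -0.001, -1.0]]
force: [0.4, -0.3, -0.7]
width: 0.592
```

Call:
{"op": "play_rows", "data": {"commands": [{"dp": [0,0,0],"angular": [0,0,0]},{"dp": [0,0,0],"angular": [0,0,0]},{"dp": [0,0,0],"angular": [0,0,0]},{"dp": [0,0,0],"angular": [0,0,0]}]}}

```text
t: 10.5
position: [0.5659, -0.0284, 0.0537]
orientation: [[-0.0, 1.0, -0.001], [1.0, 0.0, -0.0], [-0.0, -0.001, -1.0]]
force: [-0.8, -0.3, -0.1]
width: 0.933
```

```bash
python3 shot.py w11; python3 - <<'E'
from ring import *
from bench import ctrl
st=ctrl.read_state();print(st['force'])
c=lamp('w11',.097-st['position'][2]);print(c)
E
```

```text
10.5 [ 0.5659 -0.0284  0.0537] 0.11 0.9331381386784903
[ 0.03454799  0.45363484 -0.20834285]
w11 lens c-tcp (tool) [ 0.0013  0.0016 -0.0433] 0.007134549058949703 9.082668636196024e-05 57
[ 0.56756992 -0.02709819]
```

View pics/w11.png

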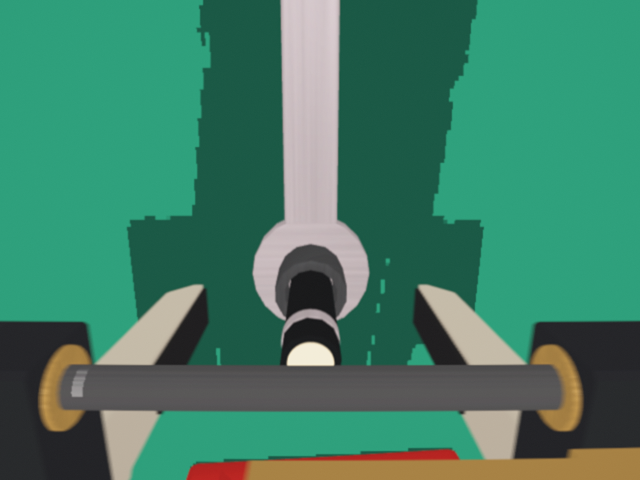

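The lamp stands straight in the ring and is free: lens centre at column 311 as before, fingers well open, zero force. I'll rise, then take one check of the lamp from above.

Call:
{"op": "play_rows", "data": {"commands": [{"dp": [0,0,-0.03],"angular": [0,0,0]},{"dp": [0,0,-0.07],"angular": [0,0,0]},{"dp": [0,0,-0.11],"angular": [0,0,0]},{"dp": [0,0.02,-0.15],"angular": [0,0,0]},{"dp": [0,0.02,-0.15],"angular": [0,0,0]}]}}

```text
t: 11.05
position: [0.5897, -0.0286, 0.2093]
orientation: [[-0.0, 1.0, 0.009], [1.0, 0.0, -0.001], [-0.001, 0.009, -1.0]]
force: [0.6, 0.7, -1.8]
width: 0.998
```

```bash
python3 shot.py w12; python3 - <<'E'
from h import *
from bench import ctrl
st,T=ctrl.read_state(),ctrl.camera_info('top')
for u,v in [(418,85),(462,20),(650,125),(612,195)]: print('blank',plane(T,210+(u-360)/6-.4,190+v/6-.4,.06)[:2])
print('blue caps',plane(T,230.5,336,.055),plane(T,171,289,.055), 'black foot',plane(T,200+208/6-.4,270+150/6,.008),'blankfoot',plane(T,210+(550-360)/6,190+150/6,.008))
delta(st,[.4487,.206,.2],0)
E
```

```text
11.05 [ 0.5897 -0.0286  0.2093] 7.06 0.998368896224023
blank [0.62831157 0.23749124]
blank [0.65269092 0.22324989]
blank [0.61504233 0.15456442]
blank [0.58923102 0.16678081]
blue caps [0.35071554 0.19930314 0.055     ] [0.44441404 0.32780229 0.055     ] black foot [0.44129788 0.20344042 0.008     ] blankfoot [0.61922253 0.19650451 0.008     ]
p [ 0.5876 -0.0285  0.206 ] dp [ 0.2345 -0.1389  0.0053] ang [ 0.21 -0.15 90.02]
```

View pics/w12.png

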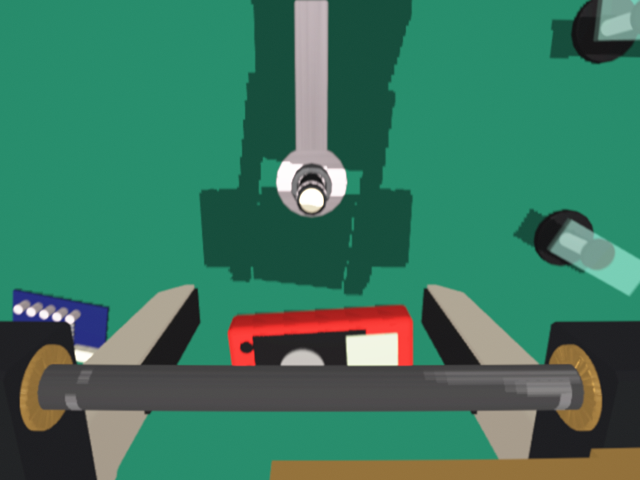

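Call:
{"op": "play_rows", "data": {"commands": [{"dp": [0.2345,-0.139,0.0],"angular": [0,0,90]},{"dp": [0.2345,-0.139,0.0],"angular": [0,0,90]},{"dp": [0.2345,-0.139,0.0],"angular": [0,0,90]},{"dp": [0.2345,-0.139,0.0],"angular": [0,0,90]},{"dp": [0.2345,-0.139,0.0],"angular": [0,0,90]}]}}

```text
t: 11.6
position: [0.4649, 0.1763, 0.2037]
orientation: [[0.654, 0.757, -0.001], [0.757, -0.654, 0.0], [-0.0, -0.001, -1.0]]
force: [0.4, -0.2, 0.4]
width: 0.997
```

```bash
python3 - <<'E'
from ring import *
from bench import ctrl
delta(ctrl.read_state(),[.4487,.206,.2],0)
st,W=pickle.load(open('w12.pkl','rb'));c,s,cn=blob(cv2.imread('pics/w12.png'),(295,186,325,216),lambda a:(a.min(2)>190)&(a.max(2)-a.min(2)<60));print(c,s,plane(W,*c,.097))
st,V=pickle.load(open('w11.pkl','rb'));q=proj(V,[.56757,-.0271,.097]);print(tri([(W,*c),(V,*q)]))
E
```

```text
p [0.4649 0.1763 0.2037] dp [ 0.0119 -0.0317  0.0037] ang [-3.000e-02  4.000e-02  4.918e+01]
[311.09774436 199.14035088] [ 23  22 399] [ 0.56618535 -0.027026    0.097     ]
(array([ 0.56559016, -0.02706271,  0.10028013]), [np.float64(3.5394112650728176e-05), np.float64(3.539411265073052e-05)])
```

Call:
{"op": "play_rows", "data": {"commands": [{"dp": [0.012,-0.0317,0.0],"angular": [0,0,49.2]},{"dp": [0.012,-0.0317,0.0],"angular": [0,0,49.2]},{"dp": [0.012,-0.0317,0.0],"angular": [0,0,49.2]},{"dp": [0.012,-0.0317,0.0],"angular": [0,0,49.2]},{"dp": [0.012,-0.0317,0.0],"angular": [0,0,49.2]}]}}

```text
t: 12.1
position: [0.4477, 0.2058, 0.2022]
orientation: [[0.994, 0.109, -0.003], [0.109, -0.994, -0.001], [-0.003, 0.0, -1.0]]
force: [-0.5, -0.4, -0.6]
width: 1.001
```

Call:
{"op": "play_rows", "data": {"commands": [{"dp": [0,0,0.0],"angular": [0,0,6.2]},{"dp": [0,0,0.0],"angular": [0,0,6.2]},{"dp": [0,0,0.0],"angular": [0,0,6.2]}], "claw": 0.6}}

```text
t: 12.4
position: [0.4471, 0.2056, 0.2013]
orientation: [[1.0, 0.004, -0.005], [0.004, -1.0, -0.001], [-0.005, 0.001, -1.0]]
force: [0.5, 0.3, 0.0]
width: 0.79
```

```bash
python3 shot.py w13
```

```text
12.4 [0.4471 0.2056 0.2013] 0.55 0.7904276881711582
```

View pics/w13.png

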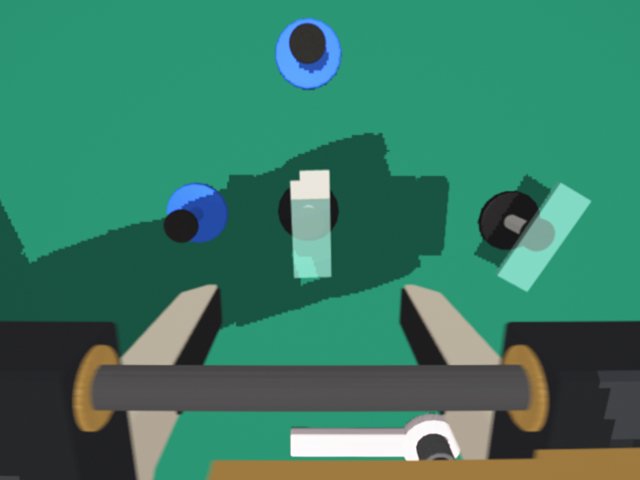

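The notched slide is centred at about (311,225) with its frosted, notched end up in the view. The blue stand is to the left at (190,215) and the blank to the right at (545,237). I'll take a second view shifted sideways.

Call:
{"op": "play_rows", "data": {"commands": [{"dp": [0.04,0,0.04],"angular": [0.0,-0.3,0.2]},{"dp": [0.04,0,0.04],"angular": [0,-0.3,0.2]},{"dp": [0.04,0,0.04],"angular": [0,-0.3,0.2]},{"dp": [0.04,0,0.04],"angular": [0,-0.3,0.2]}]}}

```text
t: 12.85
position: [0.4867, 0.2058, 0.1619]
orientation: [[1.0, 0.001, -0.009], [0.001, -1.0, -0.001], [-0.009, 0.001, -1.0]]
force: [0.6, 0.0, 0.1]
width: 0.603
```

```bash
python3 shot.py w14; python3 - <<'E'
import cv2,numpy as np
a=cv2.imread('pics/w13.png')[150:300,250:370];b=cv2.imread('pics/w14.png')[130:310,150:330]
cv2.imwrite('pics/s.png',np.hstack([cv2.resize(a,(400,500),interpolation=2),cv2.resize(b,(400,400),interpolation=2).copy() if 0 else cv2.copyMakeBorder(cv2.resize(b,(400,400),interpolation=2),0,100,0,0,0)]))
E
```

```text
12.85 [0.4867 0.2058 0.1619] 1.24 0.6027214286055574
```

View pics/s.png

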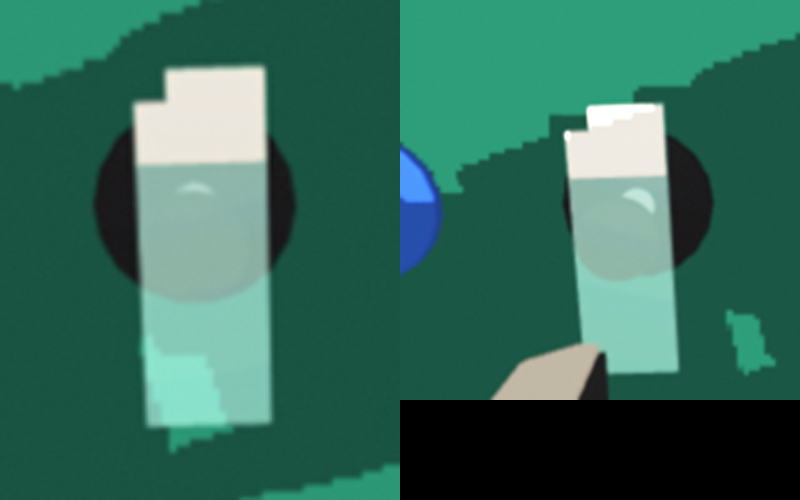

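Crop confirms: frosted end +x up, notch at upper left (its +x,+y corner), so the label is up. The cap lies under the slide, close to its left edge. Now I'll triangulate the corners.

```bash
python3 - <<'E'
from ring import *
st,A=pickle.load(open('w13.pkl','rb'));st,B=pickle.load(open('w14.pkl','rb'))
s1=400/120;s2=400/180
a=lambda x,y:(A,250+x/s1-.35,150+y/s1-.35); b=lambda x,y:(B,150+(x-400)/s2-.27,130+y/s2-.27)
P={}
for n,p,q in (('FR',(265,66),(663,103)),('CR',(271,423),(678,372)),('notchL',(134,102),(566,132)),('notchT',(165,68),(587,106))):
    x,e=tri([a(*p),b(*q)]);print(n,x.round(4),np.round(e,4),plane(*a(*p),.06)[:2].round(4),plane(*b(*q),.06)[:2].round(4));P[n]=plane(*a(*p),.06)[:2]
P['CL']=plane(*a(147,427),.06)[:2];print('CL',P['CL'])
print('len',np.linalg.norm(P['FR']-P['CR']),'wid',np.linalg.norm(P['CL']-P['CR']))
d=P['FR']-P['CR'];print('yaw',np.degrees(np.arctan2(d[1],d[0])));u=d/np.linalg.norm(d);nrm=np.array([-u[1],u[0]])
c=P['CR']+u*.04+nrm*.014;print('centre raw',c,'corrected',c-[.001,.00125]); 
# cap
print('cap est',plane(*a(195,245),.055)[:2], 'capR',plane(*a(252,250),.055)[:2],'foot',plane(*a(195,202),.008)[:2])
E
```

```text
FR [0.4606 0.2483 0.0595] [0.0001 0.0001] [0.4606 0.2483] [0.4606 0.2484]
CR [0.4632 0.1683 0.0604] [0.0001 0.0001] [0.4632 0.1682] [0.4632 0.168 ]
notchL [0.4327 0.2401 0.0578] [0.0002 0.0002] [0.4328 0.2405] [0.4332 0.2403]
notchT [0.4394 0.2477 0.0602] [0.0001 0.0001] [0.4394 0.2478] [0.4394 0.2476]
CL [0.43517468 0.16707957]
len 0.08013216810138882 wid 0.028072879996138694
yaw 91.90405927421398
centre raw [0.44790336 0.2077257 ] corrected [0.44690336 0.2064757 ]
cap est [0.44585548 0.20823281] capR [0.45852932 0.20716545] foot [0.44545551 0.20856805]
```

Corners check out: height 0.0595–0.060, length 80.1, width 28.1, yaw 91.9°. The cap sticks out about 0.7 mm past one slide edge, so I'll grip with just the fingertips, TCP z about 0.0555 and above the cap, 6 mm to the clear side.

```bash
python3 - <<'E'
from h import *
from bench import ctrl
delta(ctrl.read_state(),[.4471,.2005,.09],1.9)
E
```

```text
p [0.4868 0.2059 0.1623] dp [-0.0391  0.0053  0.0727] ang [ 0.04  0.48 -1.82]
```

Call:
{"op": "play_rows", "data": {"commands": [{"dp": [-0.039,0.0053,0.0],"angular": [0.04,0.48,-1.82]},{"dp": [-0.039,0.0053,0.03],"angular": [0.04,0.48,-1.82]},{"dp": [-0.039,0.0053,0.072],"angular": [0.04,0.48,-1.82]},{"dp": [-0.039,0.0053,0.072],"angular": [0.04,0.48,-1.82]},{"dp": [-0.039,0.0053,0.072],"angular": [0.04,0.48,-1.82]}]}}

```text
t: 13.4
position: [0.4473, 0.2007, 0.092]
orientation: [[0.999, 0.034, 0.0], [0.034, -0.999, 0.0], [0.0, -0.0, -1.0]]
force: [0.2, 0.6, 0.9]
width: 0.601
```

```bash
python3 shot.py w15; python3 - <<'E'
from h import *
from bench import ctrl
delta(ctrl.read_state(),[.4471,.2005,.0555],1.9)
E
```

```text
13.4 [0.4473 0.2007 0.092 ] 1.46 0.6006202420297038
p [0.448  0.2009 0.0926] dp [-0.001   0.0004  0.0371] ang [-0.04 -0.11  0.02]
```

View pics/w15.png

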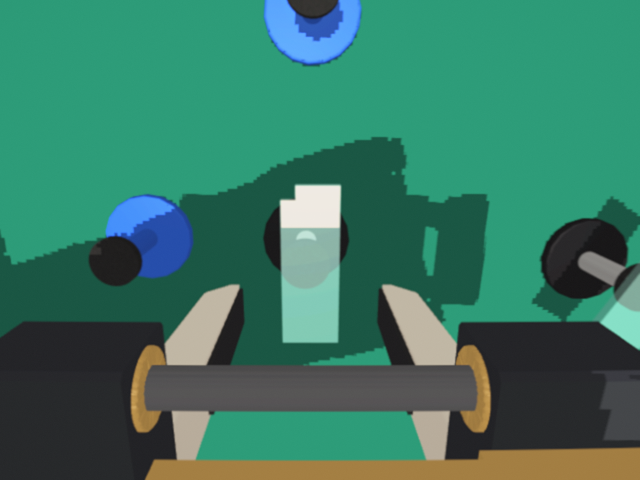

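The slide is centred between the jaws (midline column 311) and parallel. Descending.

Call:
{"op": "play_rows", "data": {"commands": [{"dp": [-0.0008,0.0004,0.012],"angular": [0,0,0]},{"dp": [-0.0008,0.0004,0.024],"angular": [0,0,0]},{"dp": [-0.0008,0.0004,0.034],"angular": [0,0,0]},{"dp": [-0.0008,0.0004,0.036],"angular": [0,0,0]}]}}

```text
t: 13.85
position: [0.4466, 0.2002, 0.0553]
orientation: [[0.999, 0.033, 0.0], [0.033, -0.999, 0.0], [0.0, -0.0, -1.0]]
force: [-0.1, -0.4, 0.4]
width: 0.598
```

```bash
python3 - <<'E'
from h import *
from bench import ctrl
s=ctrl.read_state();print(s['force']);delta(s,[.4471,.2005,.0555],1.9)
E
```

```text
[-0.14564492 -0.43187109  0.35598373]
p [0.4466 0.2002 0.0553] dp [ 0.0005 -0.0003 -0.0002] ang [-0.   -0.    0.02]
```

Call:
{"op": "play_rows", "data": {"commands": [{"dp": [0.0004,0,-0.0002],"angular": [0,0,0]},{"dp": [0.0004,0,-0.0002],"angular": [0,0,0]},{"dp": [0.0004,0,-0.0002],"angular": [0,0,0]},{"dp": [0.0004,0,-0.0002],"angular": [0,0,0]},{"dp": [0.0004,0,-0.0002],"angular": [0,0,0]}], "claw": 0}}

```text
t: 14.35
position: [0.4472, 0.2003, 0.0557]
orientation: [[0.999, 0.034, 0.0], [0.034, -0.999, 0.0], [0.0, -0.0, -1.0]]
force: [-0.5, -0.3, 1.5]
width: 0.294
```

Call:
{"op": "play_rows", "data": {"commands": [{"dp": [0,0,0],"angular": [0,0,0]},{"dp": [0,0,0],"angular": [0,0,0]},{"dp": [0,0,0],"angular": [0,0,0]},{"dp": [0,0,0],"angular": [0,0,0]}]}}

```text
t: 14.75
position: [0.4472, 0.2003, 0.0558]
orientation: [[0.999, 0.034, 0.001], [0.034, -0.999, 0.0], [0.001, -0.0, -1.0]]
force: [-0.4, -0.4, 0.3]
width: 0.297
```

```bash
python3 shot.py w16
```

```text
14.75 [0.4472 0.2003 0.0558] 0.1 0.29674659961063454
```

View pics/w16.png

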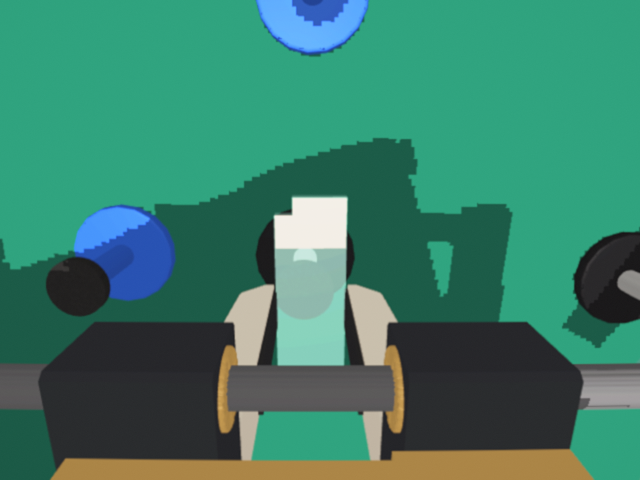

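Jaws stopped at 27.6 mm on the slide, with its midline at column 311. Lifting.

Call:
{"op": "play_rows", "data": {"commands": [{"dp": [0,0,-0.01],"angular": [0,0,0]},{"dp": [0,0,-0.03],"angular": [0,0,0]},{"dp": [0,0,-0.06],"angular": [0,0,0]},{"dp": [0,0,-0.09],"angular": [0,0,0]},{"dp": [0,0,-0.12],"angular": [0,0,0]}]}}

```text
t: 15.3
position: [0.4469, 0.2002, 0.1777]
orientation: [[0.999, 0.033, 0.001], [0.033, -0.999, 0.0], [0.001, -0.0, -1.0]]
force: [-0.1, -0.4, -0.4]
width: 0.293
```

```bash
python3 shot.py w17; python3 - <<'E'
from bench import ctrl
import cv2
cv2.imwrite('pics/sc17.png',ctrl.camera('scene')[:,:,::-1][60:300,200:520])
E
```

```text
15.3 [0.4469 0.2002 0.1777] 39.96 0.29322133128574546
```

View pics/w17.png

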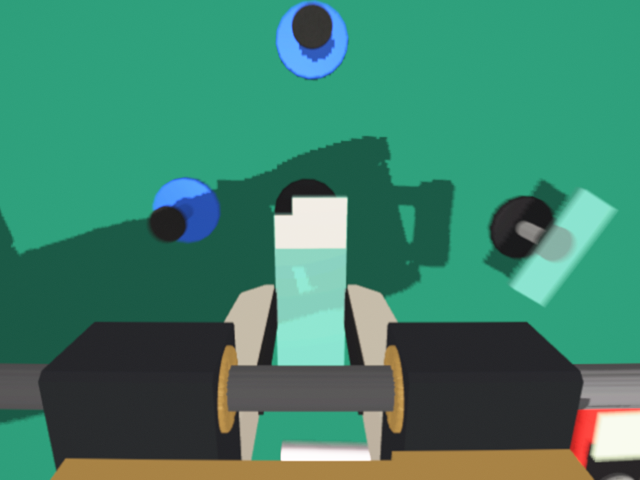

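View pics/sc17.png

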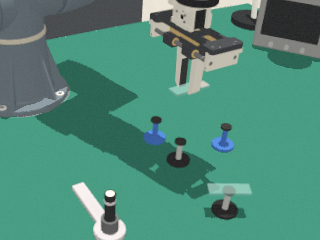

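Slide held, unmoved in the jaws (corner at (347,197) in both views). The empty black pedestal is left behind. I'll compute the label offset and the goal.

```bash
python3 - <<'E'
from ring import *
from bench import ctrl
st,W=pickle.load(open('w16.pkl','rb'))
R=st['orientation'];p=st['position']
for n,u,v in (('FR',347,196.5),('end mid',310.5,197),('frost edge mid',311,248)):
    x=plane(W,u,v,.06);x=x-[.0009,.0013,0];print(n,(R.T@(x-p)).round(4))
delta(ctrl.read_state(),[.5307,-.0284,.165],-90)
E
```

```text
FR [ 0.0138 -0.0464 -0.0042]
end mid [ 0.0001 -0.0462 -0.0042]
frost edge mid [ 0.0003 -0.0262 -0.0042]
p [0.4488 0.2009 0.1799] dp [0.0741 0.2319 0.0149] ang [-0.41 -0.21 91.92]
```

Call:
{"op": "play_rows", "data": {"commands": [{"dp": [0.074,0.232,0.01],"angular": [-0.41,-0.21,91.9]},{"dp": [0.074,0.232,0.01],"angular": [-0.41,-0.21,91.9]},{"dp": [0.074,0.232,0.01],"angular": [-0.41,-0.21,91.9]},{"dp": [0.074,0.232,0.01],"angular": [-0.41,-0.21,91.9]},{"dp": [0.074,0.232,0.01],"angular": [-0.41,-0.21,91.9]}]}}

```text
t: 15.9
position: [0.5307, -0.0308, 0.1696]
orientation: [[0.75, -0.662, -0.0], [-0.662, -0.75, 0.0], [-0.0, 0.0, -1.0]]
force: [0.7, -0.6, -1.1]
width: 0.293
```

```bash
python3 - <<'E'
from h import *
from bench import ctrl
delta(ctrl.read_state(),[.5305,-.0284,.165],-90)
E
```

```text
p [ 0.5307 -0.0308  0.1696] dp [-0.0018 -0.0016  0.0046] ang [1.000e-02 0.000e+00 4.856e+01]
```

Call:
{"op": "play_rows", "data": {"commands": [{"dp": [-0.0018,-0.0016,0],"angular": [0,0,48.6]},{"dp": [-0.0018,-0.0016,0],"angular": [0,0,48.6]},{"dp": [-0.0018,-0.0016,0],"angular": [0,0,48.6]},{"dp": [-0.0018,-0.0016,0],"angular": [0,0,48.6]},{"dp": [-0.0018,-0.0016,0],"angular": [0,0,48.6]}]}}

```text
t: 16.4
position: [0.53, -0.0284, 0.1691]
orientation: [[0.098, -0.995, -0.001], [-0.995, -0.098, 0.0], [-0.0, 0.001, -1.0]]
force: [0.1, -0.2, -0.4]
width: 0.291
```

Call:
{"op": "play_rows", "data": {"commands": [{"dp": [0,0,0],"angular": [0,0,5.6]},{"dp": [0,0,0],"angular": [0,0,5.6]},{"dp": [0,0,0],"angular": [0,0,5.6]}]}}

```text
t: 16.7
position: [0.5298, -0.0284, 0.1689]
orientation: [[0.003, -1.0, -0.001], [-1.0, -0.003, 0.0], [-0.0, 0.001, -1.0]]
force: [0.5, -0.1, -0.5]
width: 0.294
```

```bash
python3 shot.py w18; python3 - <<'E'
from h import *
from bench import ctrl
delta(ctrl.read_state(),[.5305,-.0284,.1253],-90)
E
```

```text
16.7 [ 0.5298 -0.0284  0.1689] 0.11 0.2937942450589937
p [ 0.5299 -0.0284  0.1689] dp [ 0.     -0.0007  0.0436] ang [0.08 0.01 0.19]
```

View pics/w18.png

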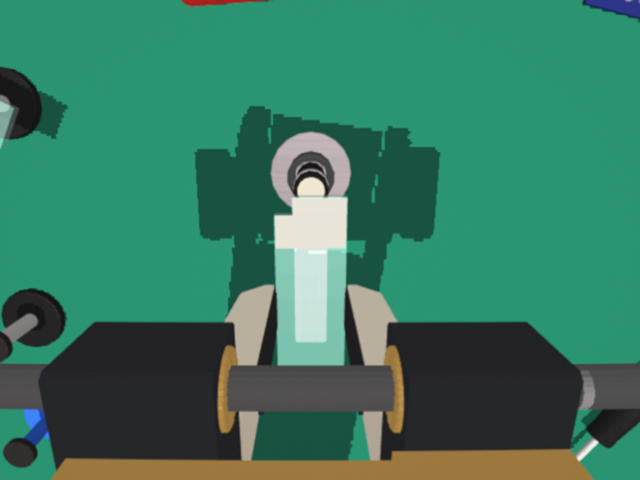

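The lens peeks out at about (311,187), just past the frosted end and on the slide's midline. The slide lines up with the bar. Lowering.

Call:
{"op": "play_rows", "data": {"commands": [{"dp": [0,-0.0006,0.012],"angular": [0.08,0,0.19]},{"dp": [0,-0.0006,0.024],"angular": [0.08,0,0.19]},{"dp": [0,-0.0006,0.034],"angular": [0.08,0,0.19]},{"dp": [0,-0.0006,0.04],"angular": [0.08,0,0.19]},{"dp": [0,-0.0006,0.0425],"angular": [0.08,0,0.19]}]}}

```text
t: 17.25
position: [0.5301, -0.0283, 0.1254]
orientation: [[0.0, -1.0, -0.001], [-1.0, -0.0, 0.0], [-0.0, 0.001, -1.0]]
force: [0.6, -0.3, -0.8]
width: 0.293
```

Call:
{"op": "play_rows", "data": {"commands": [{"dp": [0,0,0],"angular": [0,0,0]},{"dp": [0,0,0],"angular": [0,0,0]},{"dp": [0,0,0],"angular": [0,0,0]}]}}

```text
t: 17.55
position: [0.5303, -0.0284, 0.1257]
orientation: [[0.0, -1.0, -0.001], [-1.0, -0.0, 0.0], [-0.0, 0.001, -1.0]]
force: [0.4, 0.4, -0.2]
width: 0.296
```

```bash
python3 shot.py w19; python3 - <<'E'
from h import *
from bench import ctrl
s=ctrl.read_state();delta(s,[.5305,-.0284,.1253],-90);print(s['force'])
t=ctrl.camera('top')[:,:,::-1];c=ctrl.camera('scene')[:,:,::-1]
cv2.imwrite('pics/t19.png',t);cv2.imwrite('pics/sc19.png',c)
a=cv2.resize(c[190:310,240:360],(400,400),interpolation=2);b=cv2.resize(t[190:310,290:410],(400,400),interpolation=2)
cv2.imwrite('pics/p19.png',np.hstack([a,b]))
E
```

```text
17.55 [ 0.5303 -0.0284  0.1257] 0.14 0.29627526118853637
p [ 0.5303 -0.0284  0.1258] dp [ 0.     -0.0002  0.0005] ang [0.04 0.02 0.01]
[-0.22806908  0.22683408 -0.04240965]
```

View pics/w19.png

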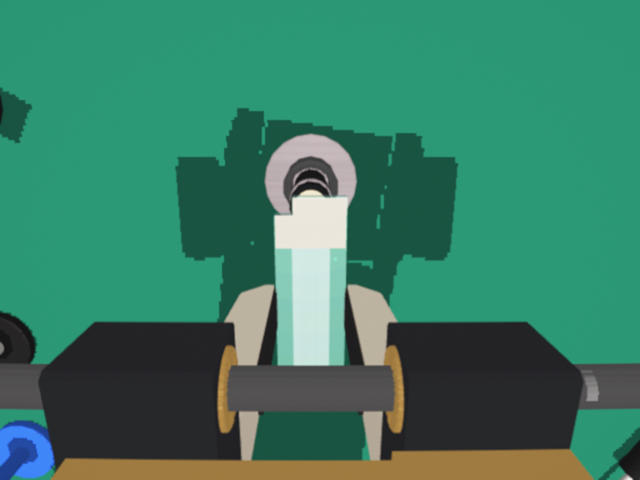

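View pics/p19.png

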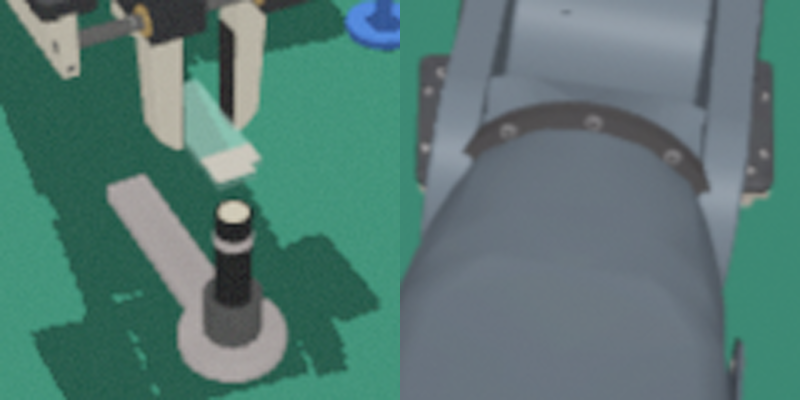

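The scene crop shows the lamp upright in the ring, with the frosted end above it and clear. As an independent check I'll compare the lens and frosted centre on their planes in the scene picture.

```bash
python3 - <<'E'
from ring import *
from bench import ctrl
S=ctrl.camera_info('scene');im=cv2.imread('pics/sc19.png')
k=120/400
L=blob(im,(303,246,318,260),lambda a:(a.min(2)>185));F=blob(im,(298,228,322,247),lambda a:(a.min(2)>185))
print(L[0],L[1],F[0],F[1])
l=plane(S,*L[0],.097);f=plane(S,*F[0],.1305);print('lens',l,'frost',f,'diff',f-l)
st,W=pickle.load(open('w19.pkl','rb'))
# wrist: far edge of lens (world +x side) seen near row 191
im=cv2.imread('pics/w19.png');cv2.imwrite('pics/w19c.png',cv2.resize(im[120:260,250:370],None,fx=4,fy=4,interpolation=2))
e=np.array([.0009,.0013,0])
for n,X in (('axis lens ctr',[.5667,-.0284,.097]),('lens far edge',[.5739,-.0284,.097]),('label',[.5667,-.0284,.130]),('ring ctr rim',[.5670,-.0284,.04])): print(n,proj(W,np.array(X)+e))
E
```

```text
Traceback (most recent call last):
  File "h.py", line 28, in blob
    n,l,st,c=cv2.connectedComponentsWithStats(m);k=1+np.argmax(st[1:,4])
                                                     ~~~~~~~~~^^^^^^^^^^
ValueError: attempt to get argmax of an empty sequence
```

```bash
python3 - <<'E'
from ring import *
from bench import ctrl
S=ctrl.camera_info('scene');im=cv2.imread('pics/sc19.png')
w=lambda a:(a.min(2)>140)&(a[...,1]-a[...,2]<15)
L=blob(im,(303,246,318,259),w);F=blob(im,(296,226,322,247),w)
print(L[0],L[1],F[0],F[1])
l=plane(S,*L[0],.097);f=plane(S,*F[0],.1305);print('lens',l,'frost',f,'diff',f-l)
st,W=pickle.load(open('w19.pkl','rb'))
im=cv2.imread('pics/w19.png');cv2.imwrite('pics/w19c.png',cv2.resize(im[120:260,250:370],None,fx=4,fy=4,interpolation=2))
R=st['orientation'];cw=-W['R'].T@W['t'];print('cam in tool',R.T@(cw-st['position']))
for n,X in (('lens far edge',[.5739,-.0284,.097]),('label',[.5667,-.0284,.130]),('ring ctr rim',[.5670,-.0284,.04])): print(n,proj(W,np.array(X)+[.0009,.0013,0]))
E
```

```text
[309.69047619 253.33333333] [ 9  6 42] [308.70833333 238.58333333] [ 17  12 120]
lens [ 0.56635436 -0.02892436  0.097     ] frost [ 0.56595993 -0.03093553  0.1305    ] diff [-0.00039443 -0.00201117  0.0335    ]
cam in tool [-0.00132808 -0.07376645 -0.16550159]
lens far edge [310.31845277 190.65184592]
label [310.3061664  222.36570836]
ring ctr rim [310.3078756 187.7225718]
```

View pics/w19c.png

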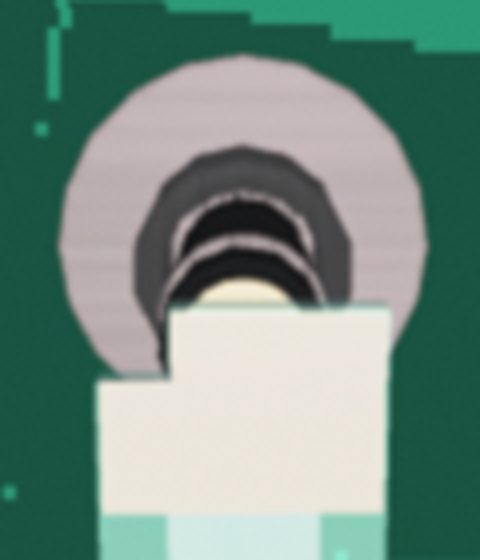

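All checks agree to about 1–2 mm, against a 10 mm tolerance. The predicted label pixel (310,222) matches the observed frost middle (310.5,222.5), and the lens edge is predicted at row 190.7 and seen at 189.2. Handing in.

```bash
python3 - <<'E'
from bench import ctrl
print(ctrl.finish_job()); s=ctrl.read_state();print(s['t'],s['position'],s['width'],s['force'])
E
```

```text
the job is handed in; nothing more can be done
None
the job is handed in; nothing more can be done
```

The job is handed in at about 17.7 s of the 61 s allowed, with the lamp home in the ring and the slide held over it. The program gives no verdict, so everything below rests on my own last checks.

**What I did**
- **Lamp:** I picked it up from the bench and lowered it into the ring. It met the floor at TCP z 0.0535, where 0.0536 was expected. I let go of it while the slide was still on its pedestal.
- **Slide:** I gripped the notched slide across its width, about 6 mm to the clear side. I held it with the fingertips only, because the pedestal cap stuck out about 0.7 mm past one edge. I then carried it over the lamp, turned so its clear end points back along the bar.

**Last checks**
- **Lamp:** it stands upright in the ring, with the lens within about 1 mm of the measured ring axis.
- **Slide position:** the frosted middle is on the lamp axis within about 1–2 mm in both the scene and wrist pictures. The slide's centre is about 30 mm above the lens and aligned with the bar.
- **Grip:** the tool is level within about 0.1°, the jaws are stopped at 27.5 mm on the slide, and there is no outside force.
- **Other objects:** I never touched the blank, board, meter or screwdriver, but I did not measure their positions again at the end.

**What disagreed**
- **Wrist camera:** its reported pose was off by a fixed offset of about 1 mm in x and 1.3 mm in y. I found this from views at two tool angles and corrected for it.
- **Lens height:** one two-view measurement gave 0.100 m instead of 0.097 m, taken while the arm was still settling.
- **Frosted centre:** the scene picture put it 2 mm to one side, about half of which I put down to the notch shifting the centroid.

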